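# Row up T-sections in a welding jig and clamp them

## Robot

A 6-joint arm with a two-finger parallel gripper is mounted at the origin on the work surface. World frame = base frame: x ahead of the robot, y to its left, z up, the work surface at z = 0. Lengths are in mm, angles in rad, forces in N, time in s.
With the tool pointing down it reaches from about 400 to 925 mm from the base axis. Payload 12.5 kg.
Tool frame: the origin (TCP) lies between the finger pads; the fingertips stand env.tip_extent ahead of it and the grasp point (between the pads) lies 11 mm behind it (env.tip_extent is the distance from the TCP to the fingertips, in mm); z points along the fingers, y is the line along which they close (so a half turn about z gives the same grasp; the last joint's range is limited). The gripper opens to 95 mm and grips with 3 to 60 N. Pads are 20 mm wide; open, the fingers measure 119 mm over their backs; the gripper's body (75 mm by 180 mm) begins 59 mm behind the grasp point.
Start: joints at [-1.216, 0.491, 1.559, -0, 1.092, -0.106], TCP at [277.94, -559.817, 222.661] pointing down, gripper open.
Joint ranges: [-3.1, 3.1], [-0.84, 2.19], [0.05, 2.79], [-1.13, 4.28], [0.06, 2.93], [-2.69, 2.69]. Speed limits (rad/s): [2.22, 2.22, 2.79, 3.14, 3.14, 3.14].

## Interface

Orientations are given as [roll, pitch, yaw] about the fixed x, y, z axes, in that order (R = Rz(yaw) Ry(pitch) Rx(roll)).
In Python, from cell import env gives the robot as it stands.
- The arm moves only by the tool carry_out, never from a script. Its argument "motion" is a list of rows, each a list of 5 numbers: the shift along the tool's x, y, z in mm, then the turn about the tool's z in degrees, then the closure, from 0 (fully open) to 1 (shut). A call has 1 to 12 rows; each row shifts and turns the commanded pose from where the row before left it, along the tool's axes as they then stand; what a row does not reach is not made up. A row lasts 1/10 s, in which the tool goes at most 50 mm and 8.59 degrees, less where a joint would pass 70% of its speed; a pose out of reach is approached as far as the arm can. A call with a gripper value outside its range is refused whole. The fingers move at their own pace and stop on an object; the grip force is fixed at half the most. Time passes only in rows, so rows that do not move let the fingers close. It gives the time, the measured TCP pose, the force, the opening and the grip force at its end, in the units of the state.
- env.state(): the state, without advancing time (a new reading comes with each control period).
- env.read_camera(name): name is "scene" or "side" or "wrist"; returns a dict with "color" (384x512x3 uint8, red, green, blue), "K" (3x3 intrinsics, pixels), "R" (3x3) and "t" (3): a world point X has camera coordinates R X + t; the wrist camera has in their place "hand_eye" (4x4, takes a point from camera to tool coordinates, whose origin is the TCP and whose axes are the flange's). Camera axes: x right, y down, z forward; pixel columns grow to the right and rows downward; lengths in mm; the calibration is good to about 2 mm. A picture is of the moment at which its call begins: read the wrist's pose just before it. There is no depth.
- env.job_done(): hands the job in; it is judged then, once.
The state is a dict: "t": time; "joints": joint angles; "qvel": joint speeds; "tau": joint torques, N m; "eef_pos": TCP position; "tcp_rot": TCP orientation; "ft_force": force on the tool from outside, world axes, zero at the start; "moment": the same for the moment, N m; "opening": opening from 0.0 (shut) to 1.0 (fully open); "grip_force": force on a finger pad.
Only numpy, scipy, OpenCV 4.12 (cv2) and the standard library are available. Lean on these libraries where they do the work, as an engineer would, in place of code of your own. Each camera call takes 0.05 s, during which the arm holds its last target. There are 200 camera calls.

## Task

Get the welding jig ready for tacking: swing its red hold-down frame fully up and back, then lay all the T-sections, flange down, on the yellow marks, one to a mark and straight along it, filling from the red-striped end without skipping a mark, and nudge each one in until its end is flush against the blue fence. When the row is complete, swing the frame back down until it rests fully home in its catches. Leave the other things on the bench where they are.

Things in the scene. Friction and masses are not known exactly. Their poses are not given: they have to be found in the camera images.
- jig: Welding jig fixed to the bench: aluminium plate, x -90 to +100 mm, y -180 to +180 mm, 10 mm thick, with a blue fence on its far side and five yellow marks. Origin on the plate's underside (bench height). x points from the open side, nearest the robot, to the fence; y left along the fence; z up. Fence: inner face at x = 60 mm, top at z = 40 mm. Marks: 47 mm wide, 56 mm apart in y.
- catch_left (a point): Left of two U-shaped dark steel catches that take the ends of the hold-down frame's cross bar: this point is where the cross bar's end rests (jig x = 17, y = 166, z = 62 mm). Each catch spans 34 mm in x and 14 mm in y, up to z = 71 mm; the other stands at y = -166 mm.
- red_stripe (a point): Red stripe painted on the plate along its left (+y) edge, beside mark 1 (jig y = 166 mm).
- clamp (a joint): Hinge of the red hold-down frame, rad: 0 = down, cross bar home in both catches; grows as it swings up and back over the fence, to a stop at 1.8 (past upright). Axis along jig y at jig x = 72, z = 65 mm. Stiff: stays at any angle it is left at; takes about 5 N at the handle. Cross bar 16 x 14 x 350 mm, 55 mm from the axis; when down it is 5 mm above the T-sections, near the fence.
- clamp_handle (a point): Middle of the frame's black round grip bar, 12 mm thick, along jig y, clear for 80 mm between its two legs. When down it is at jig x = -33, y = 0, z = 80 mm (105 mm before and 15 mm above the hinge axis); it swings with the frame. 36 mm gap between it and the cross bar. Axes agree with the jig's when the frame is down.
- tee1: Loose length of bare metal T-section standing on its flange: 120 mm long (its x), flange 44 mm wide (its y) and 8 mm thick, with an upright web 10 mm thick along its middle, 40 mm high overall; about 0.23 kg. Origin at the centre of its underside. Grip it by the web. Starts on the bench right of the jig; all five alike, three to five are there.
- tee2: Loose length of bare metal T-section standing on its flange: 120 mm long (its x), flange 44 mm wide (its y) and 8 mm thick, with an upright web 10 mm thick along its middle, 40 mm high overall; about 0.23 kg. Origin at the centre of its underside. Grip it by the web. Starts on the bench right of the jig; all five alike, three to five are there.
- tee3: Loose length of bare metal T-section standing on its flange: 120 mm long (its x), flange 44 mm wide (its y) and 8 mm thick, with an upright web 10 mm thick along its middle, 40 mm high overall; about 0.23 kg. Origin at the centre of its underside. Grip it by the web. Starts on the bench right of the jig; all five alike, three to five are there.
- tee4: Loose length of bare metal T-section standing on its flange: 120 mm long (its x), flange 44 mm wide (its y) and 8 mm thick, with an upright web 10 mm thick along its middle, 40 mm high overall; about 0.23 kg. Origin at the centre of its underside. Grip it by the web. Starts on the bench right of the jig; all five alike, three to five are there.
- tee5: Loose length of bare metal T-section standing on its flange: 120 mm long (its x), flange 44 mm wide (its y) and 8 mm thick, with an upright web 10 mm thick along its middle, 40 mm high overall; about 0.23 kg. Origin at the centre of its underside. Grip it by the web. Starts on the bench right of the jig; all five alike, three to five are there.
- mark1 (a point): Where the centre of the underside of a T-section is when it lies right on yellow mark 1 of the jig with its end against the fence (10 mm above the bench); axes as the jig's. The mark beside the red stripe.
- mark2 (a point): Where the centre of the underside of a T-section is when it lies right on yellow mark 2 of the jig with its end against the fence (10 mm above the bench); axes as the jig's. Counted from the red stripe, jig y = 56 mm.
- mark3 (a point): Where the centre of the underside of a T-section is when it lies right on yellow mark 3 of the jig with its end against the fence (10 mm above the bench); axes as the jig's. Counted from the red stripe, jig y = 0 mm.
- mark4 (a point): Where the centre of the underside of a T-section is when it lies right on yellow mark 4 of the jig with its end against the fence (10 mm above the bench); axes as the jig's. Counted from the red stripe, jig y = -56 mm.
- mark5 (a point): Where the centre of the underside of a T-section is when it lies right on yellow mark 5 of the jig with its end against the fence (10 mm above the bench); axes as the jig's. Counted from the red stripe, jig y = -112 mm.
- tape: Yellow and black tape measure, 65 x 45 x 60 mm. Origin at its underside. Not part of the job.
- disc: Flat red grinding disc, 125 mm across, 6 mm thick. Origin at its underside. Not part of the job.
- spray: Spray can, 58 mm across, 190 mm tall. Origin at its underside. Not part of the job.
- tumbler: Drinking glass, 72 mm across, 100 mm tall. Origin at its underside. Not part of the job.
- pliers: Orange-handled pliers, about 160 mm long. Origin at its underside. Not part of the job.
- block: Dark steel block, 50 x 50 x 70 mm. Origin at its underside. Not part of the job.
Not all that is in view belongs to the job. What is shaped like the tee5 but turquoise is not meant.

How it is judged (in metres and radians):
On the way, in this order (a step that is already met when the one before it is completed fails the run):
1. the hold-down frame is swung up and back (past 1.4 rad) (value of joint clamp above 1.4 rad), for 0.2 s.
2. with the frame still up, every T-section lies on its mark against the fence, marks filled from the red end, and is let go (x of tee1 in the frame of mark1 between -0.003 and 0.003 m and z of tee1 in the frame of mark1 between -0.004 and 0.004 m and angle between the x axis of each of tee1, tee2, tee3, tee4, tee5 and the x axis of jig, either way round below 0.05 rad and angle between each of tee1, tee2, tee3, tee4, tee5's own z axis and vertical below 0.1 rad and linear speed of each of tee1, tee2, tee3, tee4, tee5 below 0.02 m/s and (y of tee1 in the frame of mark1 between -0.006 and 0.006 m or (y of tee1 in the frame of mark2 between -0.006 and 0.006 m and horizontal distance between any of tee2, tee3, tee4, tee5 and mark1 below 0.012 m) or (y of tee1 in the frame of mark3 between -0.006 and 0.006 m and horizontal distance between any of tee2, tee3, tee4, tee5 and mark2 below 0.012 m) or (y of tee1 in the frame of mark4 between -0.006 and 0.006 m and horizontal distance between any of tee2, tee3, tee4, tee5 and mark3 below 0.012 m) or (y of tee1 in the frame of mark5 between -0.006 and 0.006 m and horizontal distance between any of tee2, tee3, tee4, tee5 and mark4 below 0.012 m)) and x of tee2 in the frame of mark1 between -0.003 and 0.003 m and z of tee2 in the frame of mark1 between -0.004 and 0.004 m and (y of tee2 in the frame of mark1 between -0.006 and 0.006 m or (y of tee2 in the frame of mark2 between -0.006 and 0.006 m and horizontal distance between any of tee1, tee3, tee4, tee5 and mark1 below 0.012 m) or (y of tee2 in the frame of mark3 between -0.006 and 0.006 m and horizontal distance between any of tee1, tee3, tee4, tee5 and mark2 below 0.012 m) or (y of tee2 in the frame of mark4 between -0.006 and 0.006 m and horizontal distance between any of tee1, tee3, tee4, tee5 and mark3 below 0.012 m) or (y of tee2 in the frame of mark5 between -0.006 and 0.006 m and horizontal distance between any of tee1, tee3, tee4, tee5 and mark4 below 0.012 m)) and x of tee3 in the frame of mark1 between -0.003 and 0.003 m and z of tee3 in the frame of mark1 between -0.004 and 0.004 m and (y of tee3 in the frame of mark1 between -0.006 and 0.006 m or (y of tee3 in the frame of mark2 between -0.006 and 0.006 m and horizontal distance between any of tee1, tee2, tee4, tee5 and mark1 below 0.012 m) or (y of tee3 in the frame of mark3 between -0.006 and 0.006 m and horizontal distance between any of tee1, tee2, tee4, tee5 and mark2 below 0.012 m) or (y of tee3 in the frame of mark4 between -0.006 and 0.006 m and horizontal distance between any of tee1, tee2, tee4, tee5 and mark3 below 0.012 m) or (y of tee3 in the frame of mark5 between -0.006 and 0.006 m and horizontal distance between any of tee1, tee2, tee4, tee5 and mark4 below 0.012 m)) and x of tee4 in the frame of mark1 between -0.003 and 0.003 m and z of tee4 in the frame of mark1 between -0.004 and 0.004 m and (y of tee4 in the frame of mark1 between -0.006 and 0.006 m or (y of tee4 in the frame of mark2 between -0.006 and 0.006 m and horizontal distance between any of tee1, tee2, tee3, tee5 and mark1 below 0.012 m) or (y of tee4 in the frame of mark3 between -0.006 and 0.006 m and horizontal distance between any of tee1, tee2, tee3, tee5 and mark2 below 0.012 m) or (y of tee4 in the frame of mark4 between -0.006 and 0.006 m and horizontal distance between any of tee1, tee2, tee3, tee5 and mark3 below 0.012 m) or (y of tee4 in the frame of mark5 between -0.006 and 0.006 m and horizontal distance between any of tee1, tee2, tee3, tee5 and mark4 below 0.012 m)) and x of tee5 in the frame of mark1 between -0.003 and 0.003 m and z of tee5 in the frame of mark1 between -0.004 and 0.004 m and (y of tee5 in the frame of mark1 between -0.006 and 0.006 m or (y of tee5 in the frame of mark2 between -0.006 and 0.006 m and horizontal distance between any of tee1, tee2, tee3, tee4 and mark1 below 0.012 m) or (y of tee5 in the frame of mark3 between -0.006 and 0.006 m and horizontal distance between any of tee1, tee2, tee3, tee4 and mark2 below 0.012 m) or (y of tee5 in the frame of mark4 between -0.006 and 0.006 m and horizontal distance between any of tee1, tee2, tee3, tee4 and mark3 below 0.012 m) or (y of tee5 in the frame of mark5 between -0.006 and 0.006 m and horizontal distance between any of tee1, tee2, tee3, tee4 and mark4 below 0.012 m)) and contact force between each of tee1, tee2, tee3, tee4, tee5 and the fingers below 0.1 N and value of joint clamp above 1 rad), for 0.2 s.
3. the frame rests in its catches (value of joint clamp below 0.04 rad), for 0.2 s.
At the end, for the whole second after the job is handed in: Every T-section stands flange down on the jig plate on a mark (within 6 mm of its centre line), its end within 3 mm of the fence, straight within 0.05 rad, at rest, marks filled from the red stripe with none skipped; the hold-down frame is within 0.04 rad of fully down (x of tee1 in the frame of mark1 between -0.003 and 0.003 m and z of tee1 in the frame of mark1 between -0.004 and 0.004 m and angle between the x axis of each of tee1, tee2, tee3, tee4, tee5 and the x axis of jig, either way round below 0.05 rad and angle between each of tee1, tee2, tee3, tee4, tee5's own z axis and vertical below 0.1 rad and linear speed of each of tee1, tee2, tee3, tee4, tee5 below 0.02 m/s and (y of tee1 in the frame of mark1 between -0.006 and 0.006 m or (y of tee1 in the frame of mark2 between -0.006 and 0.006 m and horizontal distance between any of tee2, tee3, tee4, tee5 and mark1 below 0.012 m) or (y of tee1 in the frame of mark3 between -0.006 and 0.006 m and horizontal distance between any of tee2, tee3, tee4, tee5 and mark2 below 0.012 m) or (y of tee1 in the frame of mark4 between -0.006 and 0.006 m and horizontal distance between any of tee2, tee3, tee4, tee5 and mark3 below 0.012 m) or (y of tee1 in the frame of mark5 between -0.006 and 0.006 m and horizontal distance between any of tee2, tee3, tee4, tee5 and mark4 below 0.012 m)) and x of tee2 in the frame of mark1 between -0.003 and 0.003 m and z of tee2 in the frame of mark1 between -0.004 and 0.004 m and (y of tee2 in the frame of mark1 between -0.006 and 0.006 m or (y of tee2 in the frame of mark2 between -0.006 and 0.006 m and horizontal distance between any of tee1, tee3, tee4, tee5 and mark1 below 0.012 m) or (y of tee2 in the frame of mark3 between -0.006 and 0.006 m and horizontal distance between any of tee1, tee3, tee4, tee5 and mark2 below 0.012 m) or (y of tee2 in the frame of mark4 between -0.006 and 0.006 m and horizontal distance between any of tee1, tee3, tee4, tee5 and mark3 below 0.012 m) or (y of tee2 in the frame of mark5 between -0.006 and 0.006 m and horizontal distance between any of tee1, tee3, tee4, tee5 and mark4 below 0.012 m)) and x of tee3 in the frame of mark1 between -0.003 and 0.003 m and z of tee3 in the frame of mark1 between -0.004 and 0.004 m and (y of tee3 in the frame of mark1 between -0.006 and 0.006 m or (y of tee3 in the frame of mark2 between -0.006 and 0.006 m and horizontal distance between any of tee1, tee2, tee4, tee5 and mark1 below 0.012 m) or (y of tee3 in the frame of mark3 between -0.006 and 0.006 m and horizontal distance between any of tee1, tee2, tee4, tee5 and mark2 below 0.012 m) or (y of tee3 in the frame of mark4 between -0.006 and 0.006 m and horizontal distance between any of tee1, tee2, tee4, tee5 and mark3 below 0.012 m) or (y of tee3 in the frame of mark5 between -0.006 and 0.006 m and horizontal distance between any of tee1, tee2, tee4, tee5 and mark4 below 0.012 m)) and x of tee4 in the frame of mark1 between -0.003 and 0.003 m and z of tee4 in the frame of mark1 between -0.004 and 0.004 m and (y of tee4 in the frame of mark1 between -0.006 and 0.006 m or (y of tee4 in the frame of mark2 between -0.006 and 0.006 m and horizontal distance between any of tee1, tee2, tee3, tee5 and mark1 below 0.012 m) or (y of tee4 in the frame of mark3 between -0.006 and 0.006 m and horizontal distance between any of tee1, tee2, tee3, tee5 and mark2 below 0.012 m) or (y of tee4 in the frame of mark4 between -0.006 and 0.006 m and horizontal distance between any of tee1, tee2, tee3, tee5 and mark3 below 0.012 m) or (y of tee4 in the frame of mark5 between -0.006 and 0.006 m and horizontal distance between any of tee1, tee2, tee3, tee5 and mark4 below 0.012 m)) and x of tee5 in the frame of mark1 between -0.003 and 0.003 m and z of tee5 in the frame of mark1 between -0.004 and 0.004 m and (y of tee5 in the frame of mark1 between -0.006 and 0.006 m or (y of tee5 in the frame of mark2 between -0.006 and 0.006 m and horizontal distance between any of tee1, tee2, tee3, tee4 and mark1 below 0.012 m) or (y of tee5 in the frame of mark3 between -0.006 and 0.006 m and horizontal distance between any of tee1, tee2, tee3, tee4 and mark2 below 0.012 m) or (y of tee5 in the frame of mark4 between -0.006 and 0.006 m and horizontal distance between any of tee1, tee2, tee3, tee4 and mark3 below 0.012 m) or (y of tee5 in the frame of mark5 between -0.006 and 0.006 m and horizontal distance between any of tee1, tee2, tee3, tee4 and mark4 below 0.012 m)) and value of joint clamp below 0.04 rad); the robot touches nothing.
It fails at once if another thing on the bench (tape, disc, spray can, glass, pliers or block) is shifted by more than 40 mm (distance of any of tape, disc, spray, tumbler, pliers, block from where it was at the start of the episode above 0.04 m).
Of tee1, tee2, tee3, tee4, tee5 only 3 to 5 are there at a start; the rules pass over those that are not, and their reading is None.
At some moment in a run one of tee1, tee2, tee3, tee4, tee5 may be knocked a few centimetres aside while the robot is not near it.
Once in a run the grip may slacken for a moment while it holds something.
It also fails if it takes over 210 s, if anything falls off the work surface, if the arm or the gripper's body presses on something with over 40 N, if the wrist force passes 120 N, or if a joint passes its speed limit or range.

## Working session

There is one attempt and no reset: what is moved stays moved. The work goes in short steps, Python scripts to look and compute and a tool call to move; the robot and the scene stay as the last step left them, time stands still between calls to the robot, and variables do not carry over. Pictures are saved under pics/ and viewed, at most 14 in all, crops included, and the job is handed in when it is done.

Besides the shell and the picture viewer there is one more tool, called after "Request:" by a JSON object that holds its "op" and its "data". carry_out: Moves the arm, as the interface text tells. Its arguments: {"type":"object","properties":{"motion":{"type":"array"}},"required":["motion"]}

```bash
ls; mkdir -p pics; cat > h.py <<'E'
import numpy as np, cv2
from cell import env
from scipy.spatial.transform import Rotation as Ro
def save(n,name,crop=None,scale=1):
    c=env.read_camera(n); im=c["color"][:,:,::-1].copy()
    cv2.imwrite(f"pics/{name}_raw.png",im); np.savez(f"pics/{name}.npz",**{k:v for k,v in c.items()})
    return c
def ray(c,u,v,st=None):
    d=np.linalg.inv(c["K"])@np.array([u,v,1.])
    if "R" in c: R=c["R"];return -R.T@c["t"],R.T@d
    H=c["hand_eye"];Rt=Ro.from_euler("xyz",st["tcp_rot"]).as_matrix()
    return Rt@H[:3,3]+np.array(st["eef_pos"]), Rt@(H[:3,:3]@d)
def onz(c,u,v,z,st=None):
    o,d=ray(c,u,v,st); return o+d*(z-o[2])/d[2]
def proj(c,X,st=None):
    X=np.asarray(X,float)
    if "R" in c: p=c["R"]@X+c["t"]
    else:
        H=c["hand_eye"];Rt=Ro.from_euler("xyz",st["tcp_rot"]).as_matrix()
        p=H[:3,:3].T@(Rt.T@(X-np.array(st["eef_pos"]))-H[:3,3])
    q=c["K"]@p; return q[:2]/q[2]
def tri(rs):
    A=0;b=0
    for o,d in rs:
        d=d/np.linalg.norm(d);P=np.eye(3)-np.outer(d,d);A=A+P;b=b+P@o
    return np.linalg.solve(A,b)
E
python3 - <<'E'
from h import *
print(env.state(), env.tip_extent)
a=save("scene","s0");b=save("side","d0")
print(a["K"],b["K"],-a["R"].T@a["t"],-b["R"].T@b["t"])
c=np.vstack([cv2.resize(a["color"],(800,600))])[:,:,::-1];cv2.imwrite("pics/s0.png",c)
cv2.imwrite("pics/d0.png",cv2.resize(b["color"],(800,600))[:,:,::-1])
E
```

```text
pics
{'t': 0.0, 'joints': array([-1.21563947e+00,  4.91569224e-01,  1.55947302e+00, -1.60494316e-05,
        1.09167799e+00, -1.05592626e-01]), 'qvel': array([-6.99548995e-05,  2.94837283e-04,  1.34393260e-03, -4.04009601e-04,
        3.26629698e-04, -3.56202021e-04]), 'tau': array([-1.51152595e-03, -6.12642789e+01, -2.58181322e+01,  6.92076562e-02,
        4.82172123e-02, -1.57497529e-04]), 'eef_pos': array([ 277.82402106, -559.58692741,  222.04761761]), 'tcp_rot': array([-3.14046985e+00, -1.04689137e-04,  4.60756832e-01]), 'ft_force': array([ 0.34535686, -0.54352328,  0.12480103]), 'moment': array([ 0.03297278,  0.03205975, -0.03240174]), 'grip_force': 0.0, 'opening': 1.0014899793765306} 8.0
[[491.60655178   0.         254.27757828]
 [  0.         491.60655178 185.90163667]
 [  0.           0.           1.        ]] [[400.85712642   0.         250.83423143]
 [  0.         400.85712642 190.50709805]
 [  0.           0.           1.        ]] [1852.09582854  -51.02608007 1136.0984372 ] [174.92751962 848.76839555 967.45078323]
```

View pics/s0.png

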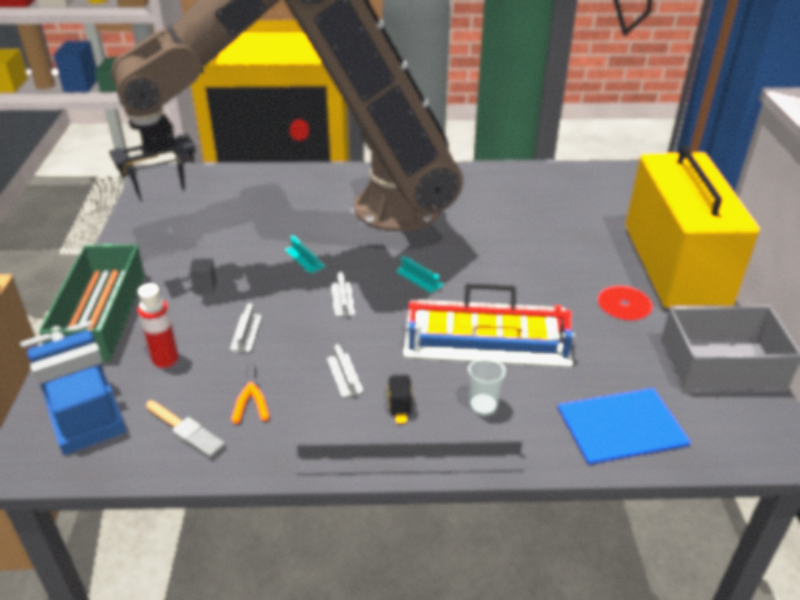

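View pics/d0.png

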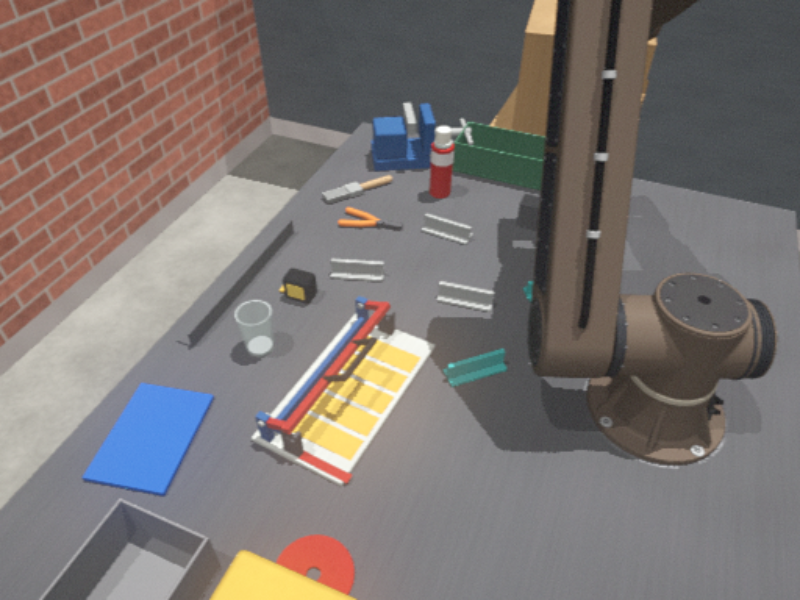

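Scene (800-px view): the grey tees are at (245,330), (343,296) and (345,372), so there are three. The turquoise look-alikes at (305,255) and (420,273) don't count. The jig is at (490,335), with its frame down and the red stripe at image right (+y).

```bash
python3 - <<'E'
from h import *
S=dict(np.load("pics/s0.npz"));D=dict(np.load("pics/d0.npz"))
k=.64
for p in [(404,360),(573,364),(408,302),(567,306)]: print("S plate",onz(S,p[0]*k,p[1]*k,10).round())
for p in [(254,437),(433,347),(347,482)]: print("D plate",onz(D,p[0]*k,p[1]*k,10).round())
for n,C,ps in (("S",S,[(245,330),(343,296),(345,372),(305,255),(420,273),(490,288),(203,275),(158,325),(250,395),(400,395),(487,390),(625,302)]),("D",D,[(446,228),(465,296),(357,270),(477,368)])):
  for p in ps: print(n,p,onz(C,p[0]*k,p[1]*k,20).round())
# handle triangulation: scene handle centre (490,287); side (352,360)
print("handle",tri([ray(S,490*k,287*k),ray(D,352*k,360*k)]).round())
w=save("wrist","w0");print(w["K"],w["hand_eye"].round(3))
cv2.imwrite("pics/w0.png",w["color"][:,:,::-1])
E
```

```text
S plate [641.  -3.  10.]
S plate [661. 357.  10.]
S plate [441.  13.  10.]
S plate [464. 384.  10.]
D plate [653. 355.  10.]
D plate [431.  27.  10.]
D plate [460. 371.  10.]
S (245, 330) [ 546. -354.   20.]
S (343, 296) [ 428. -140.   20.]
S (345, 372) [ 685. -128.   20.]
S (305, 255) [ 258. -241.   20.]
S (420, 273) [341.  46.  20.]
S (490, 288) [405. 210.  20.]
S (203, 275) [ 338. -483.   20.]
S (158, 325) [ 524. -551.   20.]
S (250, 395) [ 748. -317.   20.]
S (400, 395) [755. -15.  20.]
S (487, 390) [744. 163.  20.]
S (625, 302) [465. 519.  20.]
D (446, 228) [ 535. -347.   20.]
D (465, 296) [ 415. -132.   20.]
D (357, 270) [ 671. -119.   20.]
D (477, 368) [330.  54.  20.]
handle [525. 193. 111.]
[[315.06760567   0.         251.10992351]
 [  0.         315.06760567 197.83760512]
 [  0.           0.           1.        ]] [[ 0.00000e+00 -9.70000e-01 -2.42000e-01  6.65160e+01]
 [ 1.00000e+00 -0.00000e+00  1.00000e-03  9.60000e-01]
 [-1.00000e-03 -2.42000e-01  9.70000e-01 -1.62258e+02]
 [ 0.00000e+00  0.00000e+00  0.00000e+00  1.00000e+00]]
```

View pics/w0.png

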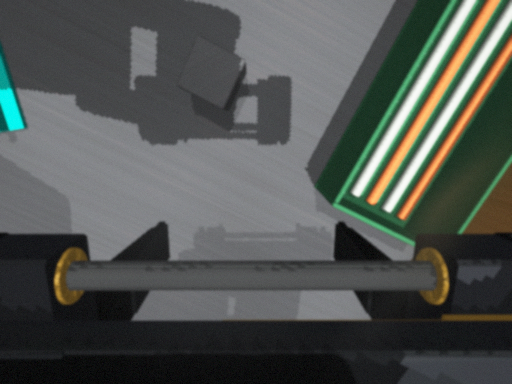

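The wrist view at the start shows only the block and the green crate; the region above the finger rod (v<230) is usable. Next I'll move to a survey pose over the tees.

Request:
{"op": "carry_out", "data": {"motion": [[0,0,-32,6.6,0],[0,0,-32,6.6,0],[0,0,-32,6.6,0],[0,0,-32,6.6,0],[19,-42.5,0,0,0],[19,-42.5,0,0,0],[19,-42.5,0,0,0],[19,-42.5,0,0,0],[19,-42.5,0,0,0],[19,-42.5,0,0,0],[19,-42.5,0,0,0],[19,-42.5,0,0,0]]}}

```text
t: 1.35
eef_pos: [430.2, -218.0, 350.6]
tcp_rot: [3.142, -0.0, -0.0]
ft_force: [-0.5, -0.3, 0.5]
opening: 0.998
grip_force: 0.0
```

```bash
cat >> h.py <<'E'
def wshot(name):
    st=env.state(); c=save("wrist",name); c["eef_pos"]=st["eef_pos"];c["tcp_rot"]=st["tcp_rot"]; np.savez(f"pics/{name}.npz",**c); return c,st
E
python3 - <<'E'
from h import *
c,st=wshot("w1");print(st["t"],st["eef_pos"],st["tcp_rot"])
cv2.imwrite("pics/w1.png",cv2.resize(c["color"],(768,576))[:,:,::-1])
E
```

```text
1.35 [ 430.22559152 -217.9520148   350.61900629] [ 3.14152493e+00 -4.67319353e-05 -1.90792699e-04]
```

View pics/w1.png

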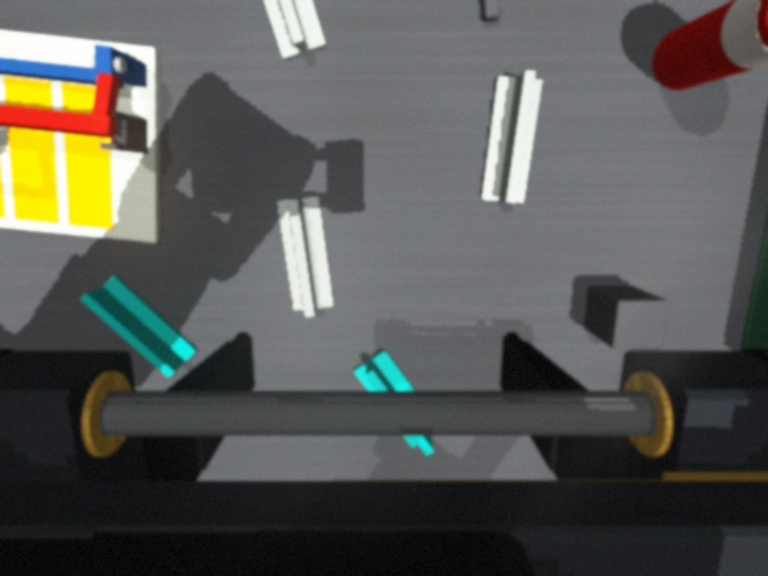

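At 1.5x scale the tees show at (512,137), (305,257) and (295,25), the last one cut off. The turquoise ones are at (140,325) and (395,400). Now the jig.

Request:
{"op": "carry_out", "data": {"motion": [[0,-41,0,0,0],[0,-41,0,0,0],[0,-41,0,0,0],[0,-41,0,0,0],[0,-41,0,0,0],[0,-41,0,0,0],[0,-41,0,0,0],[0,-41,0,0,0],[0,-41,0,0,0],[0,-40,0,0,0],[0,0,0,0,0]]}}

```text
t: 2.5
eef_pos: [429.5, 192.5, 350.3]
tcp_rot: [-3.141, 0.001, 0.004]
ft_force: [0.8, -0.2, -0.6]
opening: 0.999
grip_force: 0.0
```

```bash
python3 - <<'E'
from h import *
c,st=wshot("w2");print(st["t"],st["eef_pos"],st["tcp_rot"])
cv2.imwrite("pics/w2.png",cv2.resize(c["color"],(768,576))[:,:,::-1])
E
```

```text
2.5 [429.46080114 192.53154058 350.27662934] [-3.14108585e+00  5.20258249e-04  3.97196601e-03]
```

View pics/w2.png

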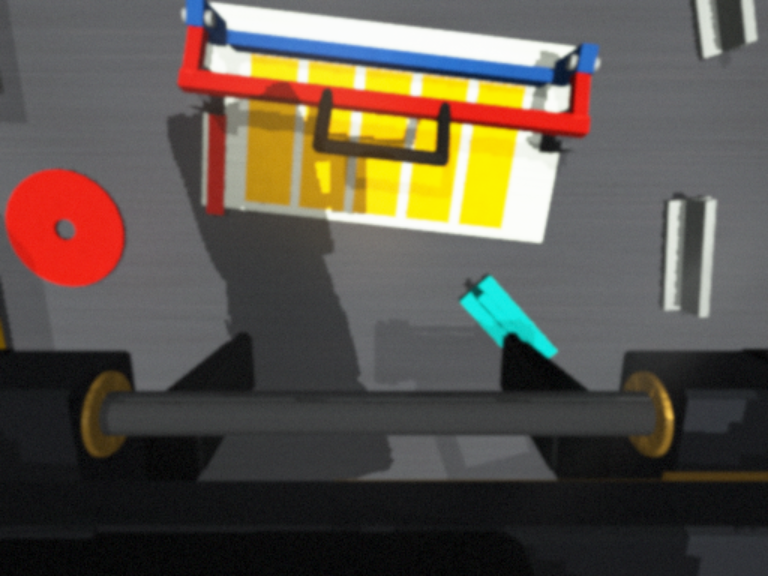

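w2 (1.5x): plate near edge runs from (204,207) to (542,242), the marks are clear, the handle bar is at about (381,152), and the frame looks down. The red disc is at (65,228).

```bash
cat >> h.py <<'E'
def load(n): return dict(np.load(f"pics/{n}.npz"))
def yellow(c):
    h=cv2.cvtColor(c["color"],cv2.COLOR_RGB2HSV); return cv2.inRange(h,(20,120,60),(35,255,255))
E
python3 - <<'E'
from h import *
c=load("w2");st=c
m=yellow(c); m[230:]=0
cs=[k for k in cv2.findContours(m,cv2.RETR_EXTERNAL,cv2.CHAIN_APPROX_NONE)[0] if cv2.contourArea(k)>100]
for k in cs:
    P=np.array([onz(c,u,v,10,st)[:2] for u,v in k[:,0,:]],np.float32)
    (x,y),s,a=cv2.minAreaRect(P); M=k[:,0,:].mean(0)
    print(M.round(),"world",round(x,1),round(y,1),np.round(s,1),round(a,2), "pix bbox",cv2.boundingRect(k))
for p in [(204,207),(542,242),(383,226)]: print("near edge",p,onz(c,p[0]/1.5,p[1]/1.5,10,st).round(1))
for z in (80,95,110): print("handle",z,onz(c,381/1.5,152/1.5,z,st).round(1))
S=load("s0");D=load("d0")
h=ray(c,381/1.5,152/1.5,st)
# black handle in side: crop
for n,C,X in (("S",S,(514,190,80)),("D",D,(514,190,80))): print(n,proj(C,X).round(1))
im=np.hstack([cv2.resize(S["color"][165:245,245:375],(390*2-390,240)),cv2.resize(D["color"][180:320,150:290],(400,400))[:240]]) if 0 else None
a=cv2.resize(S["color"][170:240,255:375],None,fx=4,fy=4);b=cv2.resize(D["color"][185:310,155:285],None,fx=2.6,fy=2.6)
H=max(a.shape[0],b.shape[0]);pad=lambda q:cv2.copyMakeBorder(q,0,H-q.shape[0],0,0,cv2.BORDER_CONSTANT)
o=np.hstack([pad(a),pad(b[:, :318])]);print(a.shape,b.shape,o.shape);cv2.imwrite("pics/crop1.png",o[:,:800,::-1])
E
```

```text
[251. 123.] world 490.0 191.7 [46.  57.5] 84.59 pix bbox (235, 104, 33, 40)
[325. 117.] world 498.7 77.5 [45.7 98.9] 83.75 pix bbox (306, 83, 40, 69)
[292. 117.] world 504.4 133.3 [44.9 98.5] 83.73 pix bbox (271, 82, 37, 66)
[284.  91.] world 539.5 141.6 [31.6 24.2] 0.23 pix bbox (276, 79, 17, 23)
[255.  86.] world 543.8 185.3 [46.9 31.2] 83.53 pix bbox (239, 75, 33, 25)
[226.  83.] world 548.8 229.6 [22.1 31.1] 82.77 pix bbox (218, 73, 17, 22)
[212. 109.] world 515.3 245.2 [47.  98.7] 84.82 pix bbox (199, 71, 33, 70)
[179. 101.] world 521.1 300.7 [46.6 98.4] 83.96 pix bbox (164, 67, 33, 70)
[333.  63.] world 578.4 69.3 [45.6 19.9] 84.06 pix bbox (318, 54, 32, 18)
[296.  58.] world 584.3 125.2 [45.1 19.9] 83.99 pix bbox (280, 50, 32, 18)
[258.  54.] world 590.1 180.4 [44.9 19.9] 83.94 pix bbox (243, 45, 32, 18)
[221.  49.] world 596.0 236.4 [44.8 19.9] 83.99 pix bbox (205, 41, 32, 18)
[182.  45.] world 601.9 292.1 [45.  19.8] 84.06 pix bbox (167, 36, 32, 18)
near edge (204, 207) [467.2 371.7  10. ]
near edge (542, 242) [431.9  14.8  10. ]
near edge (383, 226) [448.2 184.3  10. ]
handle 80 [519.3 187.5  80. ]
handle 95 [518.6 187.6  95. ]
handle 110 [517.8 187.8 110. ]
S [313.  189.9]
D [231.4 236.5]
(280, 480, 3) (325, 338, 3) (325, 798, 3)
```

View pics/crop1.png

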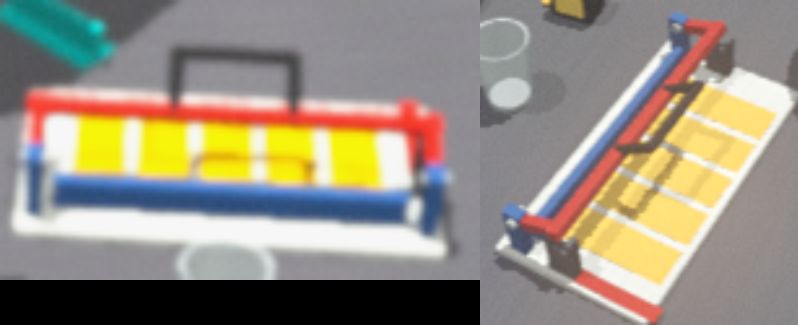

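Both crops show the frame partly raised already. I'll triangulate the grip bar from three views.

```bash
python3 - <<'E'
from h import *
c=load("w2");S=load("s0");D=load("d0")
r=[ray(c,381/1.5,152/1.5,c),ray(S,314.3,183.3),ray(D,227.3,230.8)]
print(tri(r),tri(r[:2]),tri([r[0],r[2]]))
# end points of bar in w2 via z=115
for p in [(318,145),(447,159)]: print(onz(c,p[0]/1.5,p[1]/1.5,115,c).round(1))
E
```

```text
[519.45432573 191.89850151 109.67231111] [518.00321862 189.70118725 112.06050571] [521.86064058 189.38273882 100.7360021 ]
[522.7 238.4 115. ]
[512.3 134.5 115. ]
```

Request:
{"op": "carry_out", "data": {"motion": [[44,2,0,0,0.58],[44,2,0,0,0.58],[0,0,15,-8.38,0.58],[0,0,15,-8.38,0.58],[0,0,15,-8.38,0.58],[0,0,15,-8.38,0.58],[0,0,15,-8.38,0.58],[0,0,15,-8.38,0.58],[0,0,15,-8.38,0.58],[0,0,15,-8.38,0.58],[0,0,15,-8.38,0.58],[0,0,15,-8.38,0.58]]}}

```text
t: 3.75
eef_pos: [518.0, 183.8, 200.0]
tcp_rot: [-3.142, 0.0, 1.467]
ft_force: [0.2, -0.6, 0.3]
opening: 0.422
grip_force: 0.0
```

```bash
python3 - <<'E'
from h import *
c,st=wshot("w3");print(st["t"],st["eef_pos"],st["tcp_rot"],st["opening"])
cv2.imwrite("pics/w3.png",c["color"][:,:,::-1])
E
```

```text
3.75 [518.00963537 183.79691183 200.03017374] [-3.14150480e+00  3.39192330e-04  1.46747786e+00] 0.42217401020386386
```

View pics/w3.png

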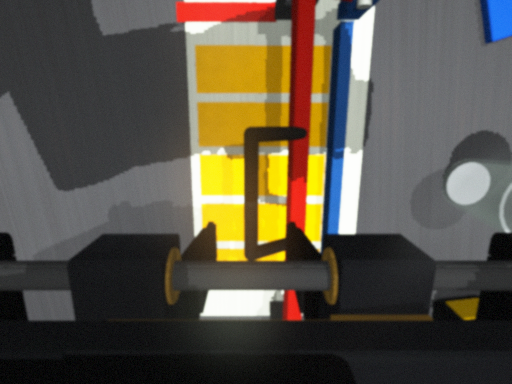

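```bash
python3 - <<'E'
from h import *
c=load("w3");w=load("w2")
for p in [(252,132),(252,190),(251,250)]:print([onz(c,*p,z,c).round(1) for z in (106,112,118)])
print(tri([ray(c,252,132,c),ray(w,319/1.5,148/1.5,w)]),tri([ray(c,251,250,c),ray(w,443/1.5,159/1.5,w)]))
E
```

```text
[array([524.1, 239.6, 106. ]), array([524.1, 239.9, 112. ]), array([524.2, 240.1, 118. ])]
[array([519.3, 192.5, 106. ]), array([519.4, 193.9, 112. ]), array([519.5, 195.2, 118. ])]
[array([512.9, 139.1, 106. ]), array([513.2, 141.7, 112. ]), array([513.5, 144.3, 118. ])]
[522.87862346 239.63754643  93.94528594] [512.74854585 135.38673251  97.48103739]
```

Request:
{"op": "carry_out", "data": {"motion": [[6,0,25,0,0.58],[0,0,25,0,0.58],[0,0,25,0,0.58],[0,0,15,0,0.58],[0,0,13,0,0.58],[0,0,0,0,0.58],[0,0,0,0,1],[0,0,0,0,1],[0,0,0,0,1],[0,0,0,0,1],[0,0,0,0,1],[0,0,0,0,1]]}}

```text
t: 5.0
eef_pos: [518.3, 191.2, 97.8]
tcp_rot: [-3.141, 0.0, 1.463]
ft_force: [-2.4, 0.5, 2.6]
opening: 0.12
grip_force: 30.0
```

Request:
{"op": "carry_out", "data": {"motion": [[0,6.5,-11.2,0,1],[0,7.9,-10.2,0,1],[0,9.1,-9.3,0,1],[0,10.1,-8,0,1],[0,11,-6.8,0,1],[0,11.8,-5.4,0,1]]}}

```text
t: 5.6
eef_pos: [572.1, 185.3, 149.9]
tcp_rot: [-3.136, 0.001, 1.463]
ft_force: [-13.4, -0.4, 11.0]
opening: 0.117
grip_force: 30.0
```

Request:
{"op": "carry_out", "data": {"motion": [[0,12.4,-3.9,0,1],[0,12.7,-2.3,0,1],[0,12.9,-0.8,0,1],[0,12.9,0.8,0,1],[0,12.7,2.3,0,1],[0,7.2,2.1,0,1],[0,0,0,0,1],[0,0,0,0,1]]}}

```text
t: 6.4
eef_pos: [645.3, 177.1, 150.1]
tcp_rot: [3.141, 0.0, 1.463]
ft_force: [2.9, -2.5, 0.2]
opening: 0.116
grip_force: 30.0
```

Request:
{"op": "carry_out", "data": {"motion": [[0,0,0,0,0.5],[0,0,0,0,0.5],[0,0,0,0,0.5],[0,0,0,0,0.5],[0,0,-30,0,0.5],[0,0,-30,0,0.5],[0,0,-40,0,0.5],[0,-43,-25,0,0.5],[0,-43,-25,0,0],[0,-43,-25,0,0],[0,-43,-25,0,0],[0,-43,0,0,0]]}}

```text
t: 7.6
eef_pos: [430.2, 201.0, 353.2]
tcp_rot: [3.137, -0.002, 1.463]
ft_force: [0.4, 0.4, -0.3]
opening: 0.78
grip_force: 0.0
```

Request:
{"op": "carry_out", "data": {"motion": [[0,0,0,8.2,0],[0,0,0,8.2,0],[0,0,0,8.2,0],[0,0,0,8.2,0],[0,0,0,8.2,0],[0,0,0,8.2,0],[0,0,0,8.2,0],[0,0,0,8.2,0],[0,0,0,8.2,0],[0,0,0,8.2,0],[0,0,0,8,0],[0,0,0,0,0]]}}

```text
t: 8.8
eef_pos: [431.1, 200.7, 350.4]
tcp_rot: [-3.142, -0.0, -0.11]
ft_force: [-0.5, 0.6, -0.6]
opening: 1.0
grip_force: 0.0
```

```bash
python3 - <<'E'
from h import *
c,st=wshot("w4");print(st["t"],st["eef_pos"],st["tcp_rot"],st["opening"])
m=yellow(c); m[230:]=0
for k in cv2.findContours(m,cv2.RETR_EXTERNAL,cv2.CHAIN_APPROX_NONE)[0]:
    if cv2.contourArea(k)<300: continue
    P=np.array([onz(c,u,v,10,st)[:2] for u,v in k[:,0,:]],np.float32)
    (x,y),s,a=cv2.minAreaRect(P);print("world",round(x,1),round(y,1),np.round(s,1),round(a,2),cv2.boundingRect(k))
cv2.imwrite("pics/w4.png",cv2.resize(c["color"],(768,576))[:,:,::-1])
E
```

```text
8.8 [431.13935833 200.67620601 350.38519771] [-3.14155248e+00 -2.28361584e-04 -1.10187913e-01] 0.9997650362671772
world 535.8 243.0 [ 46.4 139.8] 84.14 (198, 48, 34, 97)
world 541.9 298.4 [ 46.6 139.6] 83.81 (160, 48, 36, 97)
world 531.1 187.2 [ 45.5 139.4] 83.79 (236, 47, 31, 97)
world 519.2 75.2 [ 45.7 140.7] 84.22 (309, 46, 35, 98)
world 525.5 131.3 [ 45.6 140.7] 83.84 (274, 46, 32, 98)
```

View pics/w4.png

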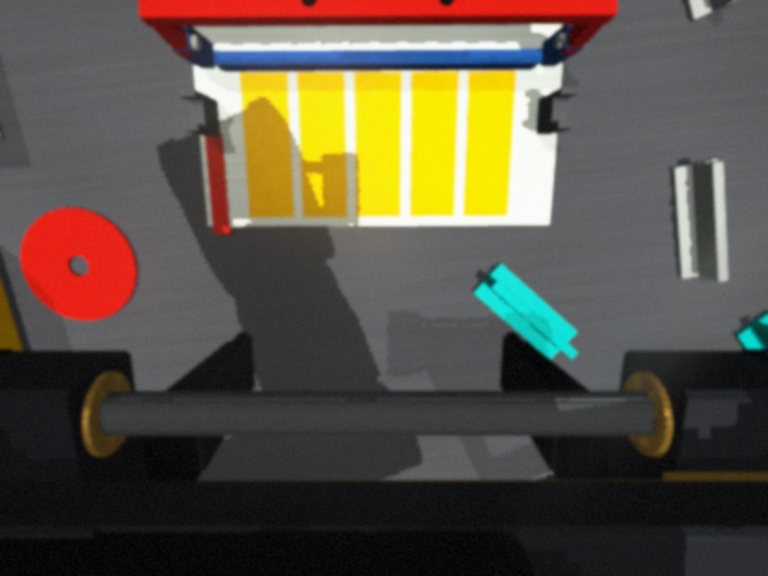

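The frame is up and back, and the marks are clear: the mark row is centred at (530.7,187.0), yaw −0.104, so the jig origin is about (540.4,186). Next I'll measure the tees. The two turquoise pieces are skipped by colour.

```bash
cat >> h.py <<'E'
def tees(c,z=8,amin=250,plot=None):
    """grey bright blobs -> (centre world at z, size, direction angle of long axis, pixel centre)"""
    h=cv2.cvtColor(c["color"],cv2.COLOR_RGB2HSV)
    m=cv2.inRange(h,(0,0,130),(179,45,255)); m[222:]=0
    m=cv2.morphologyEx(m,cv2.MORPH_CLOSE,np.ones((9,9),np.uint8))
    out=[]
    for k in cv2.findContours(m,cv2.RETR_EXTERNAL,cv2.CHAIN_APPROX_NONE)[0]:
        if cv2.contourArea(k)<amin: continue
        P=np.array([onz(c,u,v,z,c)[:2] for u,v in k[:,0,:]],np.float32)
        r=cv2.minAreaRect(P); b=cv2.boxPoints(r); e1,e2=b[1]-b[0],b[2]-b[1]
        l=e1 if np.hypot(*e1)>np.hypot(*e2) else e2
        a=np.arctan2(l[1],l[0]); a=(a+np.pi/2)%np.pi-np.pi/2
        out.append((np.round(r[0],1),np.round(sorted(r[1]),1),round(a,3),k[:,0,:].mean(0).round(),cv2.boundingRect(k)))
    return out
E
python3 - <<'E'
from h import *
for n in ("w1","w2","w4"):
    for t in tees(load(n)): print(n,*t)
E
```

```text
w1 [ 404.1 -159. ] [108.5 143.5] -0.196 [212. 177.] (178, 132, 73, 88)
w1 [ 538.1 -357.1] [ 48.2 131.1] -0.086 [341.  91.] (320, 46, 43, 91)
w1 [534.8  87.3] [164.2 197.4] -0.115 [55. 94.] (0, 19, 105, 143)
w1 [ 642.5 -140.8] [50.2 54.5] 0.252 [195.  17.] (174, 0, 44, 40)
w2 [ 416.2 -127.3] [ 18.1 122.5] 0.144 [448. 170.] (442, 133, 13, 75)
w2 [ 415.4 -165.6] [ 13.2 133.6] 0.109 [471. 171.] (466, 130, 13, 82)
w2 [502.3 178.5] [111.9 344. ] 1.466 [253. 124.] (149, 65, 224, 98)
w2 [575.7  22.8] [22.3 44.7] -1.567 [364.  65.] (349, 57, 31, 17)
w2 [610.  337.7] [24.5 45. ] 1.472 [152.  39.] (136, 29, 32, 21)
w2 [ 639.5 -127.5] [17.3 53.6] 0.299 [471.  19.] (464, 0, 17, 39)
w2 [633.7 176.1] [ 28.2 363.1] 1.466 [260.  23.] (136, 0, 249, 45)
w4 [ 416.4 -127.4] [ 17.7 121.5] 0.145 [456. 148.] (450, 111, 16, 76)
w4 [ 415.1 -165.5] [ 12.9 133.5] 0.111 [480. 146.] (474, 105, 12, 83)
w4 [527.7 187.1] [159.  366.1] 1.465 [254. 104.] (128, 42, 248, 110)
w4 [630.4 178.3] [ 21.6 358.2] 1.466 [247.  24.] (127, 16, 248, 18)
```

Request:
{"op": "carry_out", "data": {"motion": [[0,0,0,-7.3,0],[0,0,0,-7.3,0],[-10.7,42.1,9,0,0],[-10.7,42.1,9,0,0],[-10.7,42.1,9,0,0],[-10.7,42.1,9,0,0],[-10.7,42.1,9,0,0],[-10.7,42.1,9,0,0],[-10.7,42.1,9,0,0],[-10.7,42.1,9,0,0],[0,0,0,0,0]]}}

```text
t: 9.95
eef_pos: [395.1, -148.7, 277.4]
tcp_rot: [-3.142, 0.001, 0.146]
ft_force: [0.7, 0.6, 0.6]
opening: 1.0
grip_force: 0.0
```

```bash
python3 - <<'E'
from h import *
c,st=wshot("w5");print(st["t"],st["eef_pos"],st["tcp_rot"],st["opening"])
for t in tees(c): print(*t)
cv2.imwrite("pics/w5.png",cv2.resize(c["color"],(768,576))[:,:,::-1])
E
```

```text
9.95 [ 395.09360138 -148.74329725  277.42711416] [-3.14153370e+00  1.12164382e-03  1.46329551e-01] 0.9999989002982269
[ 413.7 -143.1] [ 47.5 130.3] 0.109 [248. 152.] (230, 106, 38, 96)
[ 536.5 -341.1] [ 18.2 122.1] -0.058 [413.  82.] (393, 32, 42, 100)
[ 539.8 -373.7] [ 13.2 133.8] -0.082 [439.  82.] (417, 29, 45, 108)
[515.4  93.8] [154.  174.4] 1.469 [72. 61.] (0, 0, 153, 124)
```

View pics/w5.png

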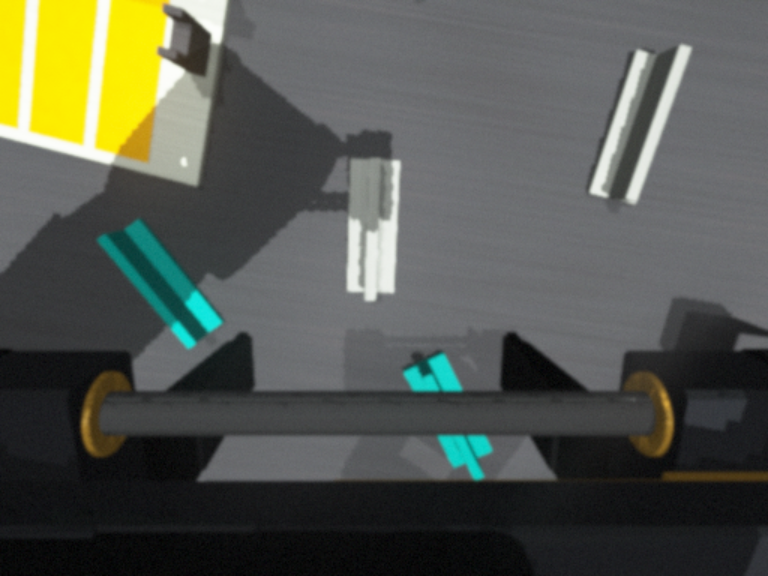

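The first tee stands near (372,228) at 1.5x. Its flange corners are (352,159), (400,160), (347,292) and (394,293). Its web end is at (371,298).

```bash
python3 - <<'E'
from h import *
c=load("w5")
q=np.array([onz(c,u/1.5,v/1.5,8,c)[:2] for u,v in [(350,159),(400,160),(347,292),(394,293)]])
print(q.round(1),q.mean(0), "width",np.linalg.norm(q[0]-q[1]),np.linalg.norm(q[2]-q[3]),"len",np.linalg.norm(q[0]-q[2]))
d=(q[0]+q[1]-q[2]-q[3])/2;print("ang",np.arctan2(d[1],d[0]))
w=np.array([onz(c,u/1.5,v/1.5,40,c)[:2] for u,v in [(374,161),(371,299)]]);print(w.round(1),w.mean(0),np.linalg.norm(w[0]-w[1]),np.arctan2(*(w[0]-w[1])[::-1]))
# height of the web's near end: w5 pixel vs w1 (tee near web end at 307,315 ; far 306,200)
a=load("w1"); print("tri near top",tri([ray(c,371/1.5,299/1.5,c),ray(a,310/1.5,316/1.5,a)]))
E
```

```text
[[ 474.6 -115. ]
 [ 480.1 -158.5]
 [ 355.2 -128.1]
 [ 360.7 -171.9]] [ 417.63624184 -143.38175009] width 43.888650814801025 44.15650549438374 len 120.0751745629137
ang 0.11029724025072576
[[ 474.9 -136.4]
 [ 359.9 -150.5]] [ 417.40005287 -143.45339086] 115.85344653634705 0.12237178432692777
tri near top [ 360.05643546 -150.56361023   42.47866304]
```

Request:
{"op": "carry_out", "data": {"motion": [[0,0,0,2.1,0.4],[23,-3,40,0,0.4],[0,0,40,0,0.4],[0,0,40,0,0.4],[0,0,40,0,0.4],[0,0,40,0,0.4],[0,0,36,0,0.4],[0,0,20,0,0.4],[0,0,0,0,1],[0,0,0,0,1],[0,0,0,0,1],[0,0,0,0,1]]}}

```text
t: 11.2
eef_pos: [419.0, -139.6, 23.6]
tcp_rot: [3.14, -0.002, 0.111]
ft_force: [-0.2, -0.7, 0.1]
opening: 0.32
grip_force: 0.0
```

Request:
{"op": "carry_out", "data": {"motion": [[0,0,0,0,1],[0,0,0,0,1]]}}

```text
t: 11.4
eef_pos: [418.6, -139.7, 22.9]
tcp_rot: [3.141, -0.001, 0.11]
ft_force: [0.2, -0.7, -0.5]
opening: 0.153
grip_force: 0.0
```

Request:
{"op": "carry_out", "data": {"motion": [[0,0,0,0,1],[0,0,0,0,1],[0,0,0,0,1]]}}

```text
t: 11.7
eef_pos: [418.6, -139.8, 22.7]
tcp_rot: [3.141, -0.001, 0.11]
ft_force: [-0.1, -1.8, 8.0]
opening: 0.103
grip_force: 30.0
```

Request:
{"op": "carry_out", "data": {"motion": [[0,0,-20,0,1],[0,0,-44,0,1],[0,0,-44,0,1],[0,0,0,6.13,1],[0,0,0,6.13,1],[0,0,0,0,1]]}}

```text
t: 12.3
eef_pos: [418.2, -139.5, 130.6]
tcp_rot: [3.141, -0.0, -0.106]
ft_force: [-0.8, -0.3, -2.3]
opening: 0.105
grip_force: 30.0
```

Request:
{"op": "carry_out", "data": {"motion": [[6.6,-40.8,0,0,1],[6.6,-40.8,0,0,1],[6.6,-40.8,0,0,1],[6.6,-40.8,0,0,1],[6.6,-40.8,0,0,1],[6.6,-40.8,0,0,1],[6.6,-40.8,0,0,1],[6.6,-40.8,0,0,1],[6.6,-40.8,0,0,1],[6.6,-40.8,0,0,1],[6.6,-40.8,0,0,1],[0,0,0,0,1]]}}

```text
t: 13.5
eef_pos: [537.5, 303.2, 129.3]
tcp_rot: [-3.141, -0.0, -0.097]
ft_force: [0.0, -0.9, -1.7]
opening: 0.102
grip_force: 30.0
```

Request:
{"op": "carry_out", "data": {"motion": [[0,0,0,0,1],[0,0,0,0,1]]}}

```text
t: 13.7
eef_pos: [536.6, 298.4, 129.7]
tcp_rot: [3.141, 0.001, -0.103]
ft_force: [-0.2, -0.5, -1.5]
opening: 0.102
grip_force: 30.0
```

Request:
{"op": "carry_out", "data": {"motion": [[0.5,-0.5,30,0,1],[0,0,30,0,1],[0,0,25,0,1],[0,0,7,0,1],[0,0,3,0,1],[0,0,1.5,0,1],[0,0,0,0,1],[0,0,0,0,1]]}}

```text
t: 14.5
eef_pos: [538.1, 299.8, 34.8]
tcp_rot: [-3.141, -0.001, -0.104]
ft_force: [-0.0, 0.2, -2.4]
opening: 0.103
grip_force: 30.0
```

Request:
{"op": "carry_out", "data": {"motion": [[4,0,0,0,1],[4,0,0,0,1],[3,0,0,0,1],[1,0,0,0,1],[0,0,0,0,1],[0,0,0,0,1]]}}

```text
t: 15.1
eef_pos: [549.5, 298.4, 33.7]
tcp_rot: [3.141, 0.0, -0.104]
ft_force: [0.0, 0.8, -1.7]
opening: 0.103
grip_force: 30.0
```

Request:
{"op": "carry_out", "data": {"motion": [[0,0,1,0,1],[0,0,0.5,0,1],[1,0,0,0,1],[1,0,0,0,1],[0,0,0,0,1],[0,0,0,0,1]]}}

```text
t: 15.7
eef_pos: [551.2, 298.4, 32.8]
tcp_rot: [3.141, 0.0, -0.104]
ft_force: [-4.4, 0.2, 5.1]
opening: 0.104
grip_force: 30.0
```

Request:
{"op": "carry_out", "data": {"motion": [[0.8,0,0,0,1],[0.7,0,0,0,1],[0,0,0,0,1],[0,0,0,0,1]]}}

```text
t: 16.1
eef_pos: [552.5, 298.3, 32.8]
tcp_rot: [3.141, 0.001, -0.104]
ft_force: [-4.5, 0.4, 5.6]
opening: 0.102
grip_force: 30.0
```

Request:
{"op": "carry_out", "data": {"motion": [[0.8,0,0,0,1],[0.7,0,0,0,1],[0,0,0,0,1],[0,0,0,0,1]]}}

```text
t: 16.5
eef_pos: [552.6, 298.3, 32.8]
tcp_rot: [3.141, 0.003, -0.104]
ft_force: [-11.4, 2.7, 10.0]
opening: 0.103
grip_force: 30.0
```

Request:
{"op": "carry_out", "data": {"motion": [[0.8,0,0,0,1],[0,0,0,0,1],[0,0,0,0,1]]}}

```text
t: 16.8
eef_pos: [552.7, 298.2, 32.8]
tcp_rot: [3.14, 0.005, -0.104]
ft_force: [-16.0, 2.7, 12.1]
opening: 0.103
grip_force: 30.0
```

Request:
{"op": "carry_out", "data": {"motion": [[0,0,0,0,0.5],[0,0,0,0,0.5],[0,0,0,0,0.5],[0,0,0,0,0.5],[0,0,0,0,0.5],[-1,0,-12,0,0.5],[0,0,-45,0,0.5],[0,0,-48,0,0.5],[0,0,-48,0,0.5],[0,0,-48,0,0.5],[0,0,-48,0,0.5]]}}

```text
t: 17.9
eef_pos: [553.8, 297.8, 284.5]
tcp_rot: [-3.141, -0.001, -0.104]
ft_force: [0.7, 0.3, 0.5]
opening: 0.499
grip_force: 0.0
```

Request:
{"op": "carry_out", "data": {"motion": [[9.5,39,0,0,0.4],[9.5,39,0,0,0.4],[9.5,39,0,0,0.4],[9.5,39,0,0,0.4],[9.5,39,0,0,0.4],[9.5,39,0,0,0.4],[9.5,39,0,0,0.4],[9.5,39,0,0,0.4],[9.5,39,0,0,0.4],[9.5,39,0,0,0.4],[9.5,39,0,0,0.4]]}}

```text
t: 19.0
eef_pos: [613.5, -141.1, 282.4]
tcp_rot: [3.141, -0.001, -0.104]
ft_force: [1.2, 0.2, -0.1]
opening: 0.596
grip_force: 0.0
```

Request:
{"op": "carry_out", "data": {"motion": [[0,0,0,-6.77,0.4],[0,0,0,-6.77,0.4],[0,0,0,-6.77,0.4],[0,0,0,0,0.4],[0,0,0,0,0.4],[0,0,0,0,0.4]]}}

```text
t: 19.6
eef_pos: [613.7, -139.4, 281.7]
tcp_rot: [3.141, -0.0, 0.248]
ft_force: [0.2, 0.2, 0.4]
opening: 0.604
grip_force: 0.0
```

```bash
python3 - <<'E'
from h import *
c,st=wshot("w6");print(st["t"],st["eef_pos"],st["tcp_rot"],st["opening"])
for t in tees(c): print(*t)
cv2.imwrite("pics/w6.png",cv2.resize(c["color"][:240],(768,360))[:,:,::-1])
E
```

```text
19.6 [ 613.73325502 -139.42397734  281.72343882] [ 3.14128041e+00 -3.22946985e-04  2.48001412e-01] 0.6040196951635135
[509.2 164.4] [ 27.5 129. ] -0.29 [ 22. 189.] (0, 144, 37, 78)
[ 683.4 -144.3] [286.4 708.1] -1.322 [231.  93.] (0, 0, 512, 222)
```

View pics/w6.png

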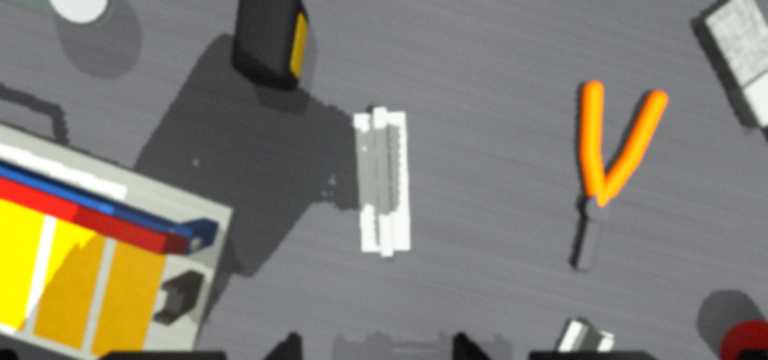

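The second tee is at (383,180), with flange corners (355,114), (405,112), (362,251) and (409,250). The frame is still up, and the shift of the red bar is parallax.

```bash
cat >> h.py <<'E'
def tee4(c,corn,web,s=1.5):
    q=np.array([onz(c,u/s,v/s,8,c)[:2] for u,v in corn]); d=(q[0]+q[1]-q[2]-q[3])/2
    w=np.array([onz(c,u/s,v/s,40,c)[:2] for u,v in web])
    print("flange",q.mean(0).round(1),"w",np.linalg.norm(q[0]-q[1]).round(1),np.linalg.norm(q[2]-q[3]).round(1),"len",np.linalg.norm(d).round(1),"ang",np.arctan2(d[1],d[0]).round(3))
    print("web",w.mean(0).round(1),np.linalg.norm(w[0]-w[1]).round(1),np.arctan2(*(w[0]-w[1])[::-1]).round(3))
E
python3 - <<'E'
from h import *
tee4(load("w6"),[(355,114),(405,112),(362,251),(409,250)],[(379,109),(387,255)])
E
```

```text
flange [ 675.9 -131.1] w 43.4 43.6 len 120.0 ang 0.292
web [ 675.7 -130.9] 118.2 0.308
```

Request:
{"op": "carry_out", "data": {"motion": [[31,5,0,-2.8,0.4],[31,5,40,0,0.4],[0,0,40,0,0.4],[0,0,40,0,0.4],[0,0,40,0,0.4],[0,0,40,0,0.4],[0,0,35,0,0.4],[0,0,15,0,0.4],[0,0,9,0,0.4],[0,0,0,0,0.4],[0,0,0,0,1],[0,0,0,0,1]]}}

```text
t: 20.85
eef_pos: [676.4, -132.6, 24.7]
tcp_rot: [3.14, -0.002, 0.299]
ft_force: [0.2, -1.1, -0.4]
opening: 0.482
grip_force: 0.0
```

Request:
{"op": "carry_out", "data": {"motion": [[0,0,0,0,1],[0,0,0,0,1],[0,0,0,0,1],[0,0,0,0,1],[0,0,0,0,1],[0,0,0,0,1]]}}

```text
t: 21.45
eef_pos: [675.6, -132.1, 23.1]
tcp_rot: [-3.141, 0.0, 0.299]
ft_force: [-2.0, 2.9, 2.8]
opening: 0.103
grip_force: 30.0
```

Request:
{"op": "carry_out", "data": {"motion": [[0,0,-20,0,1],[0,0,-45,0,1],[0,0,-45,0,1],[0,0,0,7.7,1],[0,0,0,7.7,1],[0,0,0,7.7,1],[-37,0,0,0,1],[-37,0,0,0,1],[-37,0,0,0,1],[-37,0,0,0,1]]}}

```text
t: 22.45
eef_pos: [526.8, -116.9, 132.7]
tcp_rot: [3.141, 0.0, -0.104]
ft_force: [-0.3, -0.0, -1.8]
opening: 0.103
grip_force: 30.0
```

Request:
{"op": "carry_out", "data": {"motion": [[-3.8,-39.8,0,0,1],[-3.8,-39.8,0,0,1],[-3.8,-39.8,0,0,1],[-3.8,-39.8,0,0,1],[-3.8,-39.8,0,0,1],[-3.8,-39.8,0,0,1],[-3.8,-39.8,0,0,1],[-3.8,-39.8,0,0,1],[-3.8,-39.8,0,0,1],[0,0,0,0,1],[0,0,0,0,1],[0,0,0,0,1]]}}

```text
t: 23.65
eef_pos: [531.6, 241.9, 132.9]
tcp_rot: [3.141, 0.0, -0.104]
ft_force: [0.3, -0.3, -0.4]
opening: 0.002
grip_force: 0.0
```

The gripper is empty, so the grip slackened on the way. I'll look for the dropped tee.

Request:
{"op": "carry_out", "data": {"motion": [[-15,10,-45,0,0.4],[-15,15,-45,0,0.4],[-15,15,-45,0,0.4],[-15,15,-45,0,0.4],[-15,15,-45,0,0.4],[-15,15,0,0,0.4],[-15,15,0,0,0.4],[0,0,0,0,0.4],[0,0,0,0,0.4],[0,0,0,0,0.4]]}}

```text
t: 24.65
eef_pos: [417.3, 154.0, 357.8]
tcp_rot: [3.142, 0.0, -0.105]
ft_force: [0.3, 0.3, -0.3]
opening: 0.599
grip_force: 0.0
```

```bash
python3 - <<'E'
from h import *
c,st=wshot("w7");print(st["t"],st["eef_pos"],st["tcp_rot"],st["opening"])
s=save("scene","s1")
a=cv2.resize(c["color"][:240],(768,360));b=cv2.resize(s["color"][130:260,130:390],None,fx=2,fy=2)
b=cv2.copyMakeBorder(b,0,0,0,768-b.shape[1],cv2.BORDER_CONSTANT)
print(b.shape)
cv2.imwrite("pics/w7.png",np.vstack([a,b[:240]])[:,:,::-1])
E
```

```text
24.65 [417.34331559 153.99454675 357.83353046] [ 3.14152750e+00  3.36589317e-05 -1.04708454e-01] 0.598847761400834
(260, 768, 3)
```

View pics/w7.png

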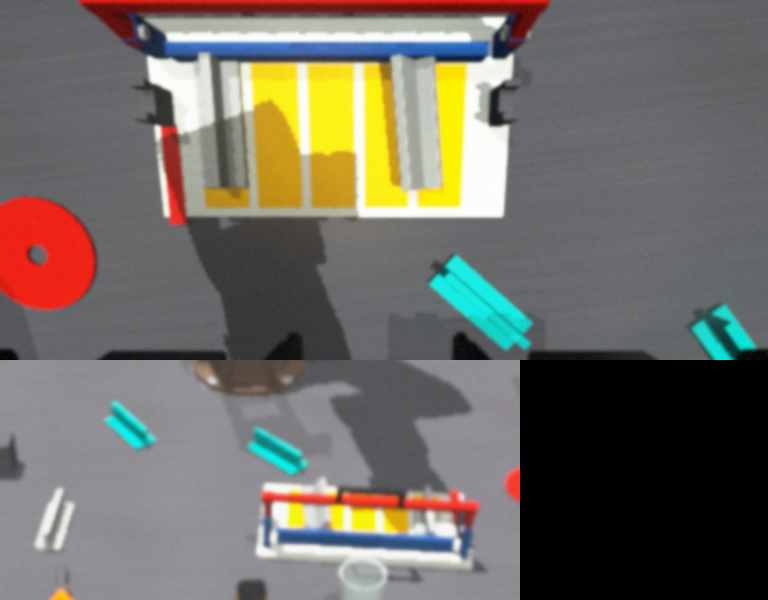

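Image: the dropped tee landed on the plate across marks 4 and 5 at about (415,120), and the placed one at (222,120) is undisturbed. I'll zoom in to see how it lies.

```bash
python3 - <<'E'
from h import *
c=load("w7")
cv2.imwrite("pics/w7z.png",cv2.resize(c["color"][25:140,115:335],None,fx=3.6,fy=3.6,interpolation=cv2.INTER_CUBIC)[:,:,::-1])
E
```

```text
(no output)
```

View pics/w7z.png

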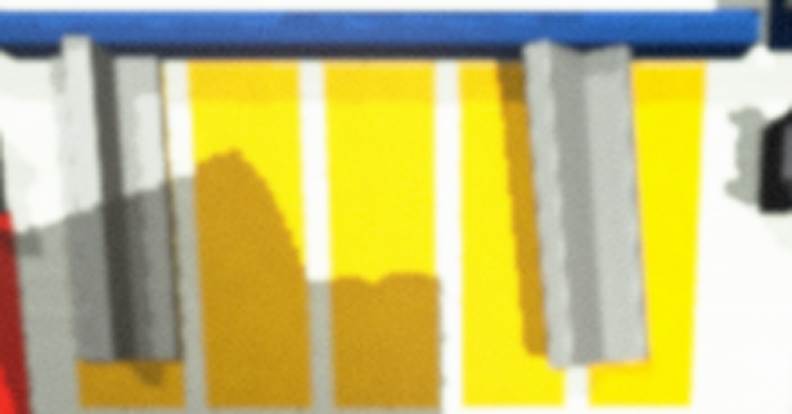

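Request:
{"op": "carry_out", "data": {"motion": [[22,18,37,0,0.4],[22,17,37,0,0.4],[0,0,37,0,0.4],[0,0,37,0,0.4],[0,0,0,0,0.4],[0,0,0,0,0.4]]}}

```text
t: 25.35
eef_pos: [457.3, 115.0, 210.4]
tcp_rot: [3.141, 0.001, -0.104]
ft_force: [-0.1, 0.1, 1.4]
opening: 0.602
grip_force: 0.0
```

```bash
python3 - <<'E'
from h import *
c,st=wshot("w8");print(st["t"],st["eef_pos"],st["tcp_rot"])
E
```

```text
25.35 [457.34486891 115.00082585 210.36798917] [ 3.14128813e+00  9.52034900e-04 -1.03527840e-01]
```

Request:
{"op": "carry_out", "data": {"motion": [[0,40,0,0,0.4],[0,40,0,0,0.4],[0,40,0,0,0.4],[0,0,0,0,0.4],[0,0,0,0,0.4]]}}

```text
t: 25.9
eef_pos: [445.2, -5.1, 211.7]
tcp_rot: [3.141, -0.003, -0.106]
ft_force: [0.9, 0.4, -0.2]
opening: 0.597
grip_force: 0.0
```

```bash
python3 - <<'E'
from h import *
c,st=wshot("w9");print(st["t"],st["eef_pos"],st["tcp_rot"])
d=save("side","d1")
a=load("w8")["color"];b=c["color"]
x,y=proj(d,(533,105,25)).astype(int);print(x,y)
p=np.hstack([a[0:230,140:370],b[0:230,60:290]])
p=cv2.resize(p,(800,400)); q=cv2.resize(d["color"][y-35:y+35,x-70:x+70],(400,200),interpolation=cv2.INTER_CUBIC)
S=load("s1");u,v=proj(S,(533,105,25)).astype(int); r=cv2.resize(S["color"][v-25:v+25,u-50:u+50],(400,200),interpolation=cv2.INTER_CUBIC)
cv2.imwrite("pics/comp.png",np.vstack([p,np.hstack([q,r])])[:,:,::-1])
E
```

```text
25.9 [445.18280928  -5.06847959 211.67067797] [ 3.14148332 -0.00314296 -0.10568231]
237 226
```

View pics/comp.png

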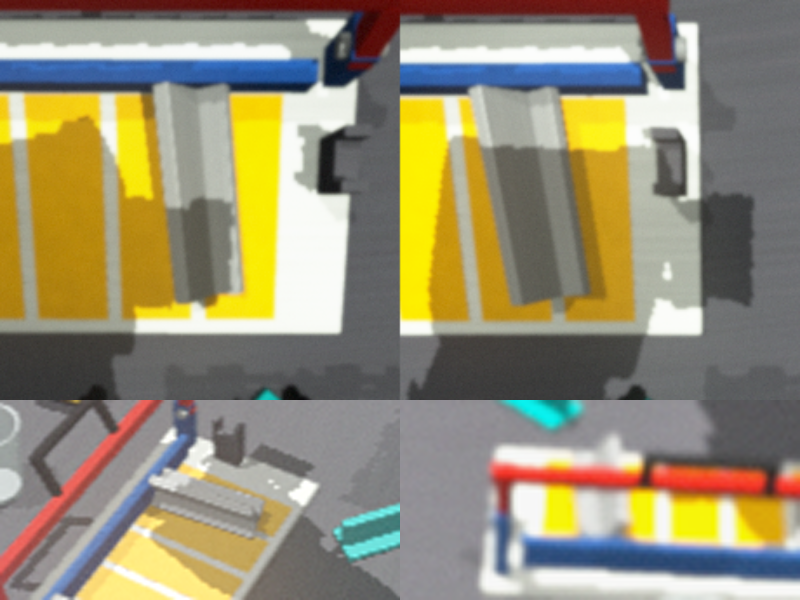

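```bash
python3 - <<'E'
from h import *
a=load("w8");b=load("w9")
k=.575
O=np.array([540.4,186]);e=np.array([.9946,-.1038]);n=np.array([.1038,.9946])
for nm,p,q in [("farL",(155,85),(471,88)),("farL2",(165,85),(485,88)),("farV",(190,93),(520,98)),("farR",(227,86),(555,88)),("nearL",(178,302),(513,304)),("nearR",(243,293),(590,294)),("nearRtop",(240,293),(572,292)),("nearmid",(205,300),(545,297))]:
    X=tri([ray(a,140+p[0]*k,p[1]*k,a),ray(b,60+(q[0]-400)*k,q[1]*k,b)]);d=X[:2]-O
    print(nm,(d@e).round(1),(d@n).round(1),X[2].round(1))
E
```

```text
farL 55.8 -60.3 52.8
farL2 57.0 -65.4 46.9
farV 55.1 -79.1 32.5
farR 59.3 -100.2 33.9
nearL -62.2 -72.0 53.9
nearR -59.9 -112.1 32.0
nearRtop -55.6 -108.1 56.6
nearmid -60.9 -88.1 45.1
```

The dropped tee has tipped: its left edge triangulates to z≈53, and its right side to about 33. I'll take lower shots from the left, middle and right to be sure of the pose.

Request:
{"op": "carry_out", "data": {"motion": [[0,0,45,0,0.4],[0,0,45,0,0.4],[0,0,0,0,0.4],[0,0,0,0,0.4],[0,0,0,0,0.4]]}}

```text
t: 26.5
eef_pos: [445.5, -4.2, 121.9]
tcp_rot: [3.141, -0.003, -0.103]
ft_force: [0.2, -0.4, 0.5]
opening: 0.599
grip_force: 0.0
```

```bash
python3 -c "
from h import *
c,st=wshot('v1');print(st['eef_pos'])"
```

```text
[445.50509316  -4.20959453 121.86507707]
```

Request:
{"op": "carry_out", "data": {"motion": [[0,-40,0,0,0.4],[0,-40,0,0,0.4],[0,-40,0,0,0.4],[0,0,0,0,0.4],[0,0,0,0,0.4],[0,0,0,0,0.4]]}}

```text
t: 27.15
eef_pos: [457.1, 114.2, 120.9]
tcp_rot: [-3.141, -0.001, -0.104]
ft_force: [0.2, -0.5, -0.3]
opening: 0.598
grip_force: 0.0
```

```bash
python3 -c "
from h import *
c,st=wshot('v2');print(st['eef_pos'])"
```

```text
[457.09049179 114.23640042 120.85171357]
```

Request:
{"op": "carry_out", "data": {"motion": [[0,-40,0,0,0.4],[0,-40,0,0,0.4],[0,-40,0,0,0.4],[0,0,0,0,0.4],[0,0,0,0,0.4],[0,0,0,0,0.4]]}}

```text
t: 27.8
eef_pos: [469.3, 232.8, 120.0]
tcp_rot: [3.141, 0.0, -0.105]
ft_force: [-0.0, -0.6, -0.4]
opening: 0.6
grip_force: 0.0
```

```bash
python3 - <<'E'
from h import *
c,st=wshot('v3');print(st['eef_pos'])
O=np.array([540.4,186]);e=np.array([.9946,-.1038]);n=np.array([.1038,.9946])
out=[]
for k in ('v1','v2','v3'):
    c=load(k);P=O+0*e-82*n;u,v=proj(c,(*P,25),c).astype(int);print(k,u,v)
    im=cv2.copyMakeBorder(c["color"],200,200,200,200,cv2.BORDER_CONSTANT)
    u0=u+200-44;v0=v+200-98
    print("origin",u0-200,v0-200)
    cr=im[v0:v0+196,u0:u0+88]
    cr=cv2.convertScaleAbs(cr,alpha=1.3)
    out.append(cv2.resize(cr,(264,588),interpolation=cv2.INTER_CUBIC))
cv2.imwrite("pics/comp2.png",np.hstack(out)[:,:,::-1])
E
```

```text
[469.31854015 232.79924942 120.01807898]
v1 101 109
origin 57 11
v2 251 108
origin 207 10
v3 403 108
origin 359 10
```

View pics/comp2.png

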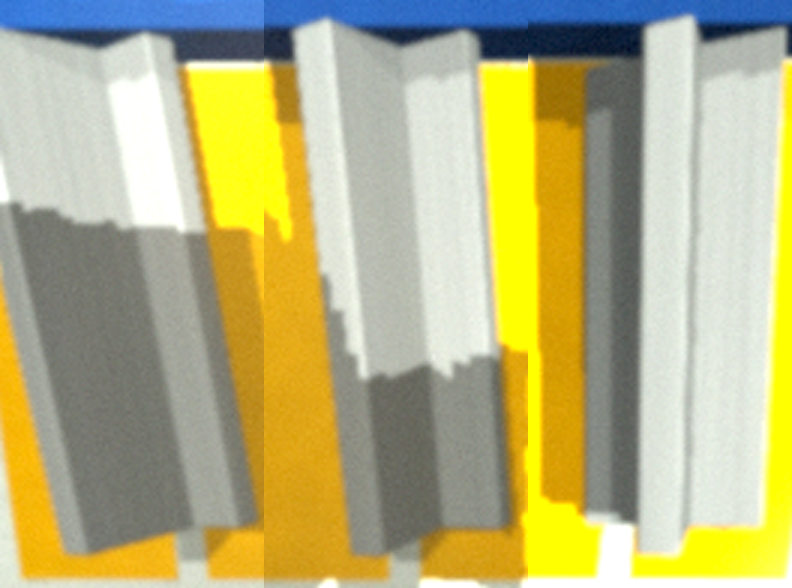

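```bash
python3 - <<'E'
from h import *
C=[load(k) for k in('v1','v2','v3')];org=[(57,11),(207,10),(359,10)]
O=np.array([540.4,186]);e=np.array([.9946,-.1038]);n=np.array([.1038,.9946])
pts={"webNL":[(62,553),(350,553),(640,552)],"webNR":[(88,555),(383,553),(685,553)],"flNR":[(240,522),(500,526),(762,525)],
"webFR":[None,(330,18),(693,15)],"webFL":[None,(295,30),(645,27)],"flFR":[(170,38),(475,30),(783,26)],"valN":[(190,523),(440,530),None],"valF":[(103,48),(402,47),(700,44)]}
for k,v in pts.items():
    r=[ray(C[i],org[i][0]+(p[0]-264*i)/3,org[i][1]+p[1]/3,C[i]) for i,p in enumerate(v) if p]
    X=tri(r);d=X[:2]-O;res=[np.linalg.norm(np.cross(X-o,q/np.linalg.norm(q))).round(1) for o,q in r]
    print(k,(d@e).round(1),(d@n).round(1),X[2].round(1),res)
c=C[2]
for p in [(585,522),(588,65)]:
    for z in(10,18):
        X=onz(c,359+(p[0]-528)/3,10+p[1]/3,z,c);d=X[:2]-O;print("leftfl",z,(d@e).round(1),(d@n).round(1))
E
```

```text
webNL -62.5 -70.3 54.2 [np.float64(0.2), np.float64(0.3), np.float64(0.2)]
webNR -61.7 -79.0 58.7 [np.float64(0.6), np.float64(0.7), np.float64(0.4)]
flNR -58.7 -109.4 37.9 [np.float64(0.6), np.float64(0.4), np.float64(0.4)]
webFR 56.6 -67.3 57.4 [np.float64(0.0), np.float64(0.0)]
webFL 55.6 -59.3 52.7 [np.float64(0.0), np.float64(0.0)]
flFR 60.9 -100.7 32.3 [np.float64(0.9), np.float64(0.4), np.float64(0.5)]
valN -60.6 -93.5 31.3 [np.float64(0.8), np.float64(0.8)]
valF 58.5 -83.0 29.2 [np.float64(0.1), np.float64(0.0), np.float64(0.1)]
leftfl 10 -63.8 -74.3
leftfl 18 -62.2 -71.1
leftfl 10 58.5 -63.4
leftfl 18 56.5 -60.4
```

The three views settle it: the tee leans left by about 27°, with its left flange edge on the plate, web tip at z≈57 and right flange at z≈35. Closing the gripper high on the web should right it.

Request:
{"op": "carry_out", "data": {"motion": [[0,0,-10,-5.4,0.58],[20.6,39.5,0,0,0.58],[20.6,39.5,0,0,0.58],[20.6,39.5,0,0,0.58],[0,0,0,0,0.58],[0,0,0,0,0.58],[0,0,0,0,0.58]]}}

```text
t: 28.55
eef_pos: [529.5, 114.9, 130.0]
tcp_rot: [3.142, 0.0, -0.01]
ft_force: [-0.4, -0.1, 0.3]
opening: 0.419
grip_force: 0.0
```

Request:
{"op": "carry_out", "data": {"motion": [[0,0,25,0,0.58],[0,0,25,0,0.58],[0,0,20,0,0.58],[0,0,10,0,0.58],[0,0,0,0,0.58],[0,0,0,0,0.58]]}}

```text
t: 29.15
eef_pos: [530.1, 115.5, 50.6]
tcp_rot: [3.142, -0.0, -0.009]
ft_force: [0.3, 0.9, -0.3]
opening: 0.422
grip_force: 0.0
```

Request:
{"op": "carry_out", "data": {"motion": [[0,0,2,0,0.7],[0,0,0,0,0.8],[0,0,0,0,0.9],[0,0,0,0,1],[0,0,0,0,1],[0,0,0,0,1],[0,0,0,0,1],[0,0,0,0,1]]}}

```text
t: 29.95
eef_pos: [529.9, 115.1, 47.8]
tcp_rot: [3.142, 0.0, -0.01]
ft_force: [-0.1, -0.4, -3.0]
opening: 0.103
grip_force: 30.0
```

Request:
{"op": "carry_out", "data": {"motion": [[0,0,-10,0,1],[-6,0,-10,5.4,1],[-6,-10,0,0,1],[0,-20,0,0,1],[0,-25,0,0,1],[0,-25,0,0,1],[0,-25,0,0,1],[0,-15,0,0,1],[0,-7.6,0,0,1],[0,0,0,0,1],[0,0,0,0,1]]}}

```text
t: 31.05
eef_pos: [531.0, 242.1, 67.9]
tcp_rot: [3.141, 0.0, -0.104]
ft_force: [0.2, -0.8, -2.6]
opening: 0.104
grip_force: 30.0
```

Request:
{"op": "carry_out", "data": {"motion": [[0,0,8,0,1],[0,0,6,0,1],[0,0,0,0,1],[0,0,0,0,1]]}}

```text
t: 31.45
eef_pos: [531.7, 241.6, 54.3]
tcp_rot: [3.141, -0.001, -0.104]
ft_force: [-1.4, -4.9, 7.5]
opening: 0.101
grip_force: 30.0
```

Contact came early, at TCP z 54. I'm out of picture views, so I'll check the held tee numerically.

```bash
cat >> h.py <<'E'
def amap(c,u0,u1,v0,v1,su,sv):
    h=cv2.cvtColor(c["color"],cv2.COLOR_RGB2HSV)
    for v in range(v0,v1,sv):
        s=""
        for u in range(u0,u1,su):
            H,S,V=h[v,u]
            s+= ("y" if 18<H<36 else "b" if 95<H<130 else "r" if (H<10 or H>170) else "o") if S>100 and V>40 else str(min(9,V//26))
        print(f"{v:3d}",s)
E
python3 - <<'E'
from h import *
c,st=wshot("x1")
amap(c,140,364,60,236,2,5)
O=np.array([540.4,186]);e=np.array([.9946,-.1038]);n=np.array([.1038,.9946])
for nm,X in {"webtip z50 x45":(45,56,50),"flange z18 x45 +22":(45,78,18),"fl -22":(45,34,18),"tee1 web":(60,112,50),"tee1 flR":(60,90,18),"fence":(60,56,10)}.items():
    print(nm,proj(c,(*(O+X[0]*e+X[1]*n),X[2]),c).round())
E
```

```text
60 6666555556555555555556555656565555555656666666677666666656656665666666676665555555555556555556666555555555555555
 65 9999999986555555655555556555555689999999999999999999999999999999999999999999999999999999999999999999999999999999
 70 9999898865555555555555555555555566899999999999999999999999999999999999999999999999999999999999999999999999999999
 75 7775555555555555555555555555555555668999999999999999999999999999999999999999999999999999999999999999999999999999
 80 5555555555555555555555555555555555556777766667899998888888777777666668999998899887777777666689999999998877777776
 85 bbbbbbbbbbbbbbbbbbbbbbbbbbbbbbbbbbbbbbbbbbbbbbbbbbbbbbbbbbbbbbbbbbbbbbbbbbbbbbbbbbbbbbbbbbbbbbbbbbbbbbbbbbbbbbbb
 90 bbbbbbbbbbbbbbbbbbbbbbbbbbbbbbbbbbbbbbbbbbbbbbbbbbbbbbbbbbbbbbbbbbbbbbbbbbbbbbbbbbbbbbbbbbbbbbbbbbbbbbbbbbbbbbbb
 95 bbbbbbbbbbbbbbbbbbbbbbbbbbbbbbbbbbbbbbbbbbbbbbbbbbbbbbbbbbbbbbbbbbbbbbbbbbbbbbbbbbbbbbbbbbbbbbbbbbbbbbbbbbbbbbbb
100 bbbbbbbbbbbbbbbbbbbbbbbbbbbbbbbbbbbbbbbbbbbbbbbbbbbbbbbbbbbbbbbbbbbbbbbbbbbbbbbbbbbbbbbbbbbbbbbbbbbbbbbbbbbbbbbb
105 2bb2b2bbbbb2bbb22bbbb22222222222bbbbbbbbbbbb
[... 2547 characters left out ...]
444444444444344322122233344444444434444444433566677777774455yyyyyyyyyyyyyyyyyyyyyyyyyyyyyyyyyyy
220 yyyyyyyyyyyyyyyyy333344444444444321122223344444333323333333322456666677774555yyyyyyyyyyyyyyyyyyyyyyyyyyyyyyyyyy9
225 yyyyyyyyyyyyyyyyy322333333444444421122233443443210112332322321003444456664444yyyyyyyyyyyyyyyyyyyyyyyyyyyyyyyyyy8
230 yyyyyyyyyyyyyyyyyy33323323443333321112233332210000122323222321000012232333333yyyyyyyyyyyyyyyyyyyyyyyyyyyyyyyyyy8
235 yyyyyyyo1y1yyyo111111111011111110101111111111100000122222222200000000110011110101111110001001001yyyyyyyoyyyyyyy8
webtip z50 x45 [245. 135.]
flange z18 x45 +22 [210. 132.]
fl -22 [282. 132.]
tee1 web [135. 105.]
tee1 flR [190. 107.]
fence [246. 108.]
```

The map shows tee1 now at u 168–238, about jig y≈82. It was knocked off mark 1, which explains the early contact as a flange overlap. I'll put the held tee on mark 3 and then bring tee1 back to mark 1.

Request:
{"op": "carry_out", "data": {"motion": [[0,0,-8,0,1],[0,0,-8,0,1],[0,16,0,0,1],[0,20,0,0,1],[0,20,0,0,1],[0,0,0,0,1],[0,0,8,0,1],[0,0,8,0,1],[0,0,4,0,1],[0,0,0,0,1],[0,0,0,0,1]]}}

```text
t: 32.6
eef_pos: [525.4, 187.3, 49.7]
tcp_rot: [3.141, 0.0, -0.103]
ft_force: [0.1, 0.2, -2.2]
opening: 0.106
grip_force: 30.0
```

Request:
{"op": "carry_out", "data": {"motion": [[0,0,1.5,0,1],[0,0,1,0,1],[0,0,0,0,1],[0,0,0,0,1]]}}

```text
t: 33.0
eef_pos: [525.5, 187.0, 47.5]
tcp_rot: [3.142, -0.0, -0.104]
ft_force: [0.8, -0.1, -1.6]
opening: 0.105
grip_force: 30.0
```

Request:
{"op": "carry_out", "data": {"motion": [[0,0,1,0,1],[0,0,0.7,0,1],[0,0,0,0,1],[0,0,0,0,1]]}}

```text
t: 33.4
eef_pos: [525.6, 187.1, 46.4]
tcp_rot: [-3.141, -0.001, -0.104]
ft_force: [-1.4, 2.0, 5.8]
opening: 0.104
grip_force: 30.0
```

```bash
python3 - <<'E'
from h import *
c,st=wshot("x2");print(st["eef_pos"],st["ft_force"])
amap(c,100,360,104,232,3,8)
O=np.array([540.4,186]);e=np.array([.9946,-.1038]);n=np.array([.1038,.9946])
for nm,X in {"webtip far":(45,0,50),"flange far +22":(45,22,18),"fl -22":(45,-22,18)}.items():
    print(nm,proj(c,(*(O+X[0]*e+X[1]*n),X[2]),c).round())
E
```

```text
[525.57256516 187.11712769  46.43794069] [-1.41446448  2.04109768  5.84231073]
104 bbbbbbbbbbbbb2b22b22221b12b22222222222222222222bbbbbbbbbbbbbbbbbbbbbbbbbbbbbbbbbbbbbbbb
112 2111123332333322yyyyyyyyyyyyyyyy44444yyyyyyyyyyyyyyyyyyyyyyyyyy88888yyyyyyyyyyyyyyyyyyy
120 1111123233323322yyyyyyyyyyyyyyyy44444yyyyyyyyyyyyyyyyyyyyyyyyy989999yyyyyyyyyyyyyyyyyyy
128 1111123333333332yyyyyyyyyyyyyyyy44444yyyyyyyyyyyyyyyyyyyyyyyyy98888yyyyyyyyyyyyyyyyyyyy
136 1211112233444443yyyyyyyyyyyyyyyy55555yy4444444444444457888888878999yyyyyyyyyyyyyyyyyyyy
144 11111123324444432yyyyyyyyyyyyyyy55555yy4444444444444446778888879996yyyyyyyyyyyyyyyyyyyy
152 11111122323444432yyyyyyyyyyyyyyy55555yy4444444444444446677888879965yyyyyyyyyyyyyyyyyyyy
160 21111112233444442yyyyyyyyyyyyyyyy5555yy4444444444444443333444445555yyyyyyyyyyyyyyyyyyyy
168 12111112323444442yyyyyyyyyyyyyyyy5555yy4444444444444443333444445555yyyyyyyyyyyyyyyyyyyy
176 111112222233444432yyyyyyyyyyyyyyy5555yy4444444434444446777878877555yyyyyyyyyyyyyyyyyyyy
184 121211223223444432yyyyyyyyyyyyyyy55555y4444444434444446777878878555yyyyyyyyyyyyyyyyyyyy
192 111111123333344432yyyyyyyyyyyyyyy55555y4444444434444446677878865555yyyyyyyyyyyyyyyyyyyy
200 111111122233444442oyyyyyyyyyyyyyy55555y444444444444444667787887555yyyyyyyyyyyyyyyyyyyyy
208 211111122333444443yyyyyyyyyyyyyyy55555y444444444444444667788888755yyyyyyyyyyyyyyyyyyyyy
216 2111111123333444432yyyyyyyyyyyyyy55555y444444443444444676777886655yyyyyyyyyyyyyyyyyyyyy
224 3111111112233444432yyyyyyyyyyyyyyy5555y444444112333332214556774555yyyyyyyyyyyyyyyyyyyyy
webtip far [247. 135.]
flange far +22 [211. 132.]
fl -22 [285. 132.]
```

Request:
{"op": "carry_out", "data": {"motion": [[0,0,0,0,0.7],[0,0,0,0,0.65],[0,0,0,0,0.65],[0,0,0,0,0.65],[0,0,7,0,0.65],[0,0,5.5,0,0.65],[0,0,0,0,1],[0,0,0,0,1],[0,0,0,0,1],[0,0,0,0,1],[0,0,0,0,1]]}}

```text
t: 34.55
eef_pos: [525.5, 187.0, 33.4]
tcp_rot: [-3.142, -0.0, -0.104]
ft_force: [0.6, 0.3, -1.7]
opening: 0.106
grip_force: 30.0
```

Request:
{"op": "carry_out", "data": {"motion": [[4,-0.5,0,0,1],[4,0,0,0,1],[4,0,0,0,1],[1,0,0,0,1],[0,0,0,0,1],[0,0,0,0,1]]}}

```text
t: 35.15
eef_pos: [538.7, 186.1, 33.4]
tcp_rot: [-3.142, -0.001, -0.104]
ft_force: [-1.4, -0.2, 4.0]
opening: 0.104
grip_force: 30.0
```

Request:
{"op": "carry_out", "data": {"motion": [[1,0,0,0,1],[1,0,0,0,1],[0,0,0,0,1],[0,0,0,0,1]]}}

```text
t: 35.55
eef_pos: [540.1, 185.9, 33.4]
tcp_rot: [3.141, 0.001, -0.104]
ft_force: [-2.6, 0.7, 5.7]
opening: 0.105
grip_force: 30.0
```

Request:
{"op": "carry_out", "data": {"motion": [[1,0,0,0,1],[0.5,0,0,0,1],[0,0,0,0,1],[0,0,0,0,1]]}}

```text
t: 35.95
eef_pos: [540.7, 185.8, 33.4]
tcp_rot: [3.141, 0.002, -0.104]
ft_force: [-7.9, 1.5, 8.1]
opening: 0.103
grip_force: 30.0
```

Request:
{"op": "carry_out", "data": {"motion": [[1,0,0,0,1],[0,0,0,0,1],[0,0,0,0,1]]}}

```text
t: 36.25
eef_pos: [540.7, 185.8, 33.3]
tcp_rot: [3.141, 0.004, -0.104]
ft_force: [-13.0, 3.3, 10.8]
opening: 0.103
grip_force: 30.0
```

Request:
{"op": "carry_out", "data": {"motion": [[0.8,0,0,0,1],[0,0,0,0,1],[0,0,0,0,1]]}}

```text
t: 36.55
eef_pos: [540.8, 185.8, 33.3]
tcp_rot: [3.14, 0.006, -0.104]
ft_force: [-15.2, 4.3, 13.5]
opening: 0.105
grip_force: 30.0
```

Request:
{"op": "carry_out", "data": {"motion": [[0,0,0,0,0.65],[0,0,0,0,0.65],[0,0,0,0,0.65],[0,0,0,0,0.65],[-2,0,-15,0,0.65],[0,0,-40,0,0.65],[-25,-20,-45,0,0.65],[-25,-20,-45,0,0.65],[-25,-20,-45,0,0.65],[0,0,0,0,0.5],[0,0,0,0,0.5],[0,0,0,0,0.5]]}}

```text
t: 37.75
eef_pos: [479.7, 246.3, 210.0]
tcp_rot: [3.141, 0.001, -0.104]
ft_force: [-0.9, -0.3, -0.7]
opening: 0.489
grip_force: 0.0
```

```bash
cat >> h.py <<'E'
O=np.array([540.4,186.]);e=np.array([.9946,-.1038]);n=np.array([.1038,.9946])
def jw(x,y,z): return (*(O+x*e+y*n),z)
def rect(c,z,x0=-90,x1=66,y0=150,y1=-140,s=1.0):
    """orthorectified picture of the jig plane at height z (rows: x down from x1, cols: y from y0 leftwards), 1 px = 1 mm"""
    P=np.float32([jw(x1,y0,z),jw(x1,y1,z),jw(x0,y1,z),jw(x0,y0,z)])
    src=np.float32([proj(c,p,c) for p in P]); w,h=int(y0-y1),int(x1-x0)
    return cv2.warpPerspective(c["color"],cv2.getPerspectiveTransform(src,np.float32([[0,0],[w,0],[w,h],[0,h]])),(w,h))
def rmap(c,z,xs,y0=150,y1=-60,sy=2):
    im=rect(c,z,y0=y0,y1=y1); h=cv2.cvtColor(im,cv2.COLOR_RGB2HSV)
    print("    y from",y0,"step",-sy)
    for x in xs:
        r=66-x;s=""
        for k in range(0,y0-y1,sy):
            H,S,V=h[r,k]; s+=("y" if 18<H<36 else "b" if 95<H<130 else "r" if (H<10 or H>170) else "o") if S>90 and V>40 else str(min(9,V//26))
        print(f"{x:4d}",s)
E
python3 - <<'E'
from h import *
c,st=wshot("x3");print(st["t"],st["eef_pos"],st["tcp_rot"])
rmap(c,18,[64,62,60,58,55,50,40,30,20,10,0,-10,-20,-30,-40,-50,-55,-58,-60,-62,-65,-70,-75])
E
```

```text
37.75 [479.70150029 246.32387048 209.95218761] [ 3.14099585e+00  7.80230552e-04 -1.04089563e-01]
    y from 150 step -2
  64 bbbbbbbbbbbbbbbbbbbbbbbbbbbbb4566664bbbbbbbbbbbbbbbbbbbbbbbbbbbbbbbbbbbbbbbb567765bbbbbbbbbbbbbbbbbbbbbbb
  62 22bbb221111222b2222222b222222367776422222222222222bbbbbbbbbbbbbbbbbbbbbbbbb25777752bbbbbbbbbbbbbbbbbbbbbb
  60 643222222222223333333333333323688874333333333333333333333333433333444422221257887644444333333333333333333
  58 886444444yyyyyyyyyyyyyy6666644788875566666666yyyyyyyyyyyyyy88888y57776433322688887676767888yyyyyyyyyyyyyy
  55 88544444yyyyyyyyyyyyyyy7777644788875567777777yyyyyyyyyyyyyy8998yy57777533322688887777778888yyyyyyyyyyyyyy
  50 544444444yyyyyyyyyyyyyy6777654788875567777777yyyyyyyyyyyyyy9998yy57777633322588887677778998yyyyyyyyyyyyyy
  40 66666666yyyyyyyyyyyyyyy8888755788885567788887yyyyyyyyyyyyyy99999y78888644422588888888888999yyyyyyyyyyyyyy
  30 66666666yyyyyyyyyyyyyyy5788865788875567778888yyyyyyyyyyyyyy99999y68888644422688887788889999yyyyyyyyyyyyyy
  20 44455655yyyyyyyyyyyyyyy5456655788875567788887yyyyyyyyyyyyyy99999y7888854432268888888888
[... 872 characters left out ...]
55422588888888889999yyyyyyyyyyyyyy
 -58 55555555yyyyyyyyyyyyyyyy444444444443233455545yyyyyyyyyyyyyy9999yyy8888888743688888888889999yyyyyyyyyyyyyy
 -60 55555555yyyyyyyyyyyyyyyyyyyyyy444443yyyyyyyyyyyyyyyyyyyyyyy99999yyyyyyyyyyy3688888yyyy99999yyyyyyyyyyyyyy
 -62 55555555yyyyyyyyyyyyyyyyyyyyyy444443yyyyyyyyyyyyyyyyyyyyyyy99999yyyyyyyyyyyy688888yyyy99999yyyyyyyyyyyyyy
 -65 55555555yyyyyyyyyyyyyyyyyyyyyyy44444yyyyyyyyyyyyyyyyyyyyyyy99999yyyyyyyyyyyyy8888yyyyy99999yyyyyyyyyyyyyy
 -70 55555555yyyyyyyyyyyyyyyyyyyyyyyy5555yyyyyyyyyyyyyyyyyyyyyyy99999yyyyyyyyyyyyyyyyyyyyyy99999yyyyyyyyyyyyyy
 -75 55555555yyyyyyyyyyyyyyyyyyyyyyyy5555yyyyyyyyyyyyyyyyyyyyyyy99999yyyyyyyyyyyyyyyyyyyyyy99999yyyyyyyyyyyyyy
```

Rectified map: the mark-3 tee is flush and straight, at y≈−1.3 from its line. Tee1 sits at y≈82, still straight. I'll re-grip tee1 and take it back to mark 1.

Request:
{"op": "carry_out", "data": {"motion": [[33,-14,30,0,0.6],[33,-14,30,0,0.6],[0,0,40,0,0.6],[0,0,35,0,0.6],[0,0,25,0,0.6],[0,0,12,0,0.6],[0,0,4.5,0,0.6],[0,0,0,0,0.6],[0,0,0,0,1],[0,0,0,0,1],[0,0,0,0,1],[0,0,0,0,1]]}}

```text
t: 39.0
eef_pos: [548.6, 268.1, 34.7]
tcp_rot: [-3.141, -0.001, -0.104]
ft_force: [0.1, 3.4, 2.2]
opening: 0.124
grip_force: 1.2
```

Request:
{"op": "carry_out", "data": {"motion": [[0,0,0,0,1],[0,0,0,0,1],[0,0,0,0,1]]}}

```text
t: 39.3
eef_pos: [548.7, 268.1, 34.6]
tcp_rot: [-3.141, -0.001, -0.104]
ft_force: [-0.3, 0.5, 6.4]
opening: 0.102
grip_force: 30.0
```

Request:
{"op": "carry_out", "data": {"motion": [[-4,0,-3,0,1],[-4,0,-6,0,1],[0,0,-6,0,1],[0,-10,0,0,1],[0,-10,0,0,1],[0,-10,0,0,1],[0,0,0,0,1],[0,0,7,0,1],[0,0,7,0,1],[0,0,1,0,1],[0,0,0,0,1],[0,0,0,0,1]]}}

```text
t: 40.5
eef_pos: [543.5, 298.3, 33.9]
tcp_rot: [-3.141, -0.0, -0.104]
ft_force: [-2.6, 1.2, 5.3]
opening: 0.104
grip_force: 30.0
```

Request:
{"op": "carry_out", "data": {"motion": [[2,0,0,0,1],[2,0,0,0,1],[2,0,0,0,1],[1,0,0,0,1],[0,0,0,0,1],[0,0,0,0,1]]}}

```text
t: 41.1
eef_pos: [549.8, 297.4, 33.9]
tcp_rot: [3.141, 0.001, -0.104]
ft_force: [-6.2, 0.0, 7.1]
opening: 0.103
grip_force: 30.0
```

Request:
{"op": "carry_out", "data": {"motion": [[1,0,0,0,1],[1,0,0,0,1],[0.8,0,0,0,1],[0,0,0,0,1],[0,0,0,0,1]]}}

```text
t: 41.6
eef_pos: [552.5, 297.2, 33.9]
tcp_rot: [3.141, 0.001, -0.104]
ft_force: [-5.9, -0.3, 7.7]
opening: 0.103
grip_force: 30.0
```

Request:
{"op": "carry_out", "data": {"motion": [[1,0,0,0,1],[0,0,0,0,1],[0,0,0,0,1]]}}

```text
t: 41.9
eef_pos: [552.5, 297.2, 33.9]
tcp_rot: [3.141, 0.003, -0.104]
ft_force: [-10.3, 1.9, 11.0]
opening: 0.101
grip_force: 30.0
```

Request:
{"op": "carry_out", "data": {"motion": [[0.7,0,0,0,1],[0,0,0,0,1],[0,0,0,0,0.65],[0,0,0,0,0.65],[0,0,0,0,0.65],[0,0,0,0,0.65],[-2,0,-15,0,0.65],[0,0,-45,0,0.65],[0,0,-45,0,0.65],[0,0,-45,0,0.65],[0,0,-45,0,0.5],[0,40,0,0,0.4]]}}

```text
t: 43.1
eef_pos: [550.6, 260.6, 236.1]
tcp_rot: [-3.136, -0.01, -0.101]
ft_force: [1.0, -0.8, -0.1]
opening: 0.466
grip_force: 0.0
```

Request:
{"op": "carry_out", "data": {"motion": [[0,42,0,0,0.4],[0,42,0,0,0.4],[0,42,0,0,0.4],[0,42,0,0,0.4],[0,42,0,0,0.4],[0,42,0,0,0.4],[0,42,0,0,0.4],[0,42,0,0,0.4],[0,42,0,0,0.4],[0,42,0,0,0.4],[0,42,0,0,0.4],[0,42,0,0,0.4]]}}

```text
t: 44.3
eef_pos: [496.0, -245.2, 230.2]
tcp_rot: [3.141, -0.001, -0.104]
ft_force: [0.7, 0.4, 0.2]
opening: 0.603
grip_force: 0.0
```

Request:
{"op": "carry_out", "data": {"motion": [[-8,42,0,0,0.4],[0,42,0,0,0.4],[0,26,0,0,0.4],[0,0,0,0,0.4],[0,0,0,0,0.4],[0,0,0,0,0.4]]}}

```text
t: 44.9
eef_pos: [477.3, -351.0, 229.5]
tcp_rot: [3.142, -0.0, -0.103]
ft_force: [0.3, 0.7, -1.4]
opening: 0.6
grip_force: 0.0
```

```bash
python3 - <<'E'
from h import *
c,st=wshot("x4");print(st["t"],st["eef_pos"],st["tcp_rot"])
for t in tees(c): print(*t)
amap(c,150,360,10,232,3,8)
E
```

```text
44.9 [ 477.25964224 -351.01683449  229.54989625] [ 3.14154137e+00 -1.89224332e-04 -1.03054932e-01]
[ 631.2 -619.5] [24.6 69. ] 1.468 [480.  11.] (449, 0, 63, 26)
[ 546.4 -334.7] [251.9 574.3] 1.467 [236. 109.] (0, 0, 472, 222)
 10 5555555555555555543555445555555555555555555554454455555555555322222222
 18 5555555555555555554455545555555555555555555555555555555555554222222222
 26 5555555555555555554333224555555555555555555555555555555555554222222222
 34 5555555555555555555554455555555555555555555555555555555555554322222222
 42 5555555555555555555555555555555555555555555555555555555555555532222222
 50 5555555555555555555555555555555555555555555555555555555555555555442222
 58 5555555555555555555555555555555555555555555555555555555555555555555553
 66 5555555555555555555555555555555555555555555555555555555555555555555555
 74 4555555555555555555555555558975899999997555555555555555555555555555555
 82 2233455555555555555555555569997899999997555555555555555555555555555555
 90 3222223455555555555555555569986899999998555555555555555555555555555555
 98 32232323333455555555555555499968999999995555
[... 526 characters left out ...]
5555555555555555555555555
162 2222232223232223323333333334666666656999555555555555555555555555555555
170 2222232332222345555554444534897666656999555555555555555555555555555555
178 2323223222345555555555555555666689975555555555555555555555555555555555
186 3222222345555555555555555555555555555555555555555555555555555555555555
194 2232235555555555555555555555555555555555555555555555555555555555555555
202 2334555555555555555555555555555555555555555555555555555555555555555555
210 4555555555555555555555555555555455555545444555555555555555544444455555
218 5555555555555555555555555555554444444444444444444444444444444444444444
226 5555555555555411135555555555554444444444444444444441002444444444433443
```

```bash
python3 - <<'E'
from h import *
c=load("x4");V=cv2.GaussianBlur(cv2.cvtColor(c["color"],cv2.COLOR_RGB2HSV)[:,:,2],(3,3),0)
m=(V>160).astype(np.uint8)
m[:, :215]=0;m[:,290:]=0;m[:55]=0;m[195:]=0
m=cv2.morphologyEx(m,cv2.MORPH_OPEN,np.ones((3,3)))
ys=np.nonzero(m.any(1))[0];print(ys.min(),ys.max())
L=[];R=[]
for v in range(ys.min()+4,ys.max()-8,6):
    u=np.nonzero(m[v])[0]; l=onz(c,u.min(),v,8,c);r=onz(c,u.max()+1,v,8,c);L.append(l);R.append(r);print(v,u.min(),u.max(),end=" | ")
L=np.array(L);R=np.array(R)
for E in(L,R,(L+R)/2):
    p=np.polyfit(E[:,0],E[:,1],1);print("slope ang",np.arctan(p[0]).round(3),"y at 540:",np.polyval(p,540).round(1))
print(np.linalg.norm(L-R,axis=1).round(1))
for v in (ys.min(),ys.max()+1): print(v,[onz(c,252,v,z,c)[:2].round(1) for z in(8,40)])
for col in (232,236,250,264,267): q=np.nonzero(m[:,col])[0];print(col,q.min(),q.max())
E
```

```text
69 183
73 229 267 | 79 228 268 | 85 228 268 | 91 228 268 | 97 229 268 | 103 229 268 | 109 229 268 | 115 231 268 | 121 231 268 | 127 232 268 | 133 232 268 | 139 232 268 | 145 233 268 | 151 233 268 | 157 233 268 | 163 234 268 | 169 233 268 | slope ang -0.051 y at 540: -335.4
slope ang -0.086 y at 540: -380.5
slope ang -0.069 y at 540: -357.9
[44.6 47.1 47.3 47.5 46.5 46.7 46.9 44.8 45.  44.  44.2 44.4 43.4 43.6
 43.8 42.8 44.2]
69 [array([ 599.2, -366.4]), array([ 594.6, -365.8])]
184 [array([ 466.4, -352.7]), array([ 472.8, -353.3])]
232 73 177
236 73 178
250 69 183
264 72 177
267 73 177
```

Request:
{"op": "carry_out", "data": {"motion": [[28.6,1,30,-1.3,0.4],[28.6,1,40,0,0.4],[0,0,40,0,0.4],[0,0,40,0,0.4],[0,0,35,0,0.4],[0,0,17,0,0.4],[0,0,5,0,0.4],[0,0,0,0,0.4],[0,0,0,0,1],[0,0,0,0,1],[0,0,0,0,1],[0,0,0,0,1]]}}

```text
t: 46.15
eef_pos: [534.2, -359.6, 22.7]
tcp_rot: [3.141, -0.001, -0.081]
ft_force: [0.6, -0.1, 0.7]
opening: 0.318
grip_force: 0.0
```

Request:
{"op": "carry_out", "data": {"motion": [[0,0,0,0,1],[0,0,0,0,1],[0,0,0,0,1],[0,0,0,0,1]]}}

```text
t: 46.55
eef_pos: [534.0, -359.1, 22.2]
tcp_rot: [-3.141, 0.0, -0.081]
ft_force: [0.6, 4.5, 4.6]
opening: 0.106
grip_force: 30.0
```

Request:
{"op": "carry_out", "data": {"motion": [[0,0,-20,0,1],[0,0,-45,0,1],[0,0,-45,1.3,1],[-4.35,-39.9,0,0,1],[-4.35,-39.9,0,0,1],[-4.35,-39.9,0,0,1],[-4.35,-39.9,0,0,1],[-4.35,-39.9,0,0,1],[-4.35,-39.9,0,0,1],[-4.35,-39.9,0,0,1]]}}

```text
t: 47.55
eef_pos: [532.4, -77.2, 131.8]
tcp_rot: [3.141, 0.0, -0.104]
ft_force: [1.7, -0.1, -2.9]
opening: 0.102
grip_force: 30.0
```

Request:
{"op": "carry_out", "data": {"motion": [[-4.35,-39.9,0,0,1],[-4.35,-39.9,0,0,1],[-4.35,-39.9,0,0,1],[-4.35,-39.9,0,0,1],[-4.35,-39.9,0,0,1],[-4.35,-39.9,0,0,1],[-4.35,-39.9,0,0,1],[-4.35,-39.9,0,0,1],[0,0,0,0,1],[0,0,0,0,1],[0,0,0,0,1]]}}

```text
t: 48.65
eef_pos: [531.2, 241.7, 131.9]
tcp_rot: [3.141, 0.0, -0.104]
ft_force: [0.1, 1.4, 0.3]
opening: 0.006
grip_force: 0.0
```

```bash
python3 - <<'E'
from h import *
c,st=wshot("x5");print(st["eef_pos"],st["opening"])
rmap(c,18,[58,50,40,30,20],y0=150,y1=-40)
E
```

```text
[531.1566285  241.74219246 131.86064766] 0.005513735838180376
    y from 150 step -2
  58 444444444y33333333322223333333334545yyyyyyyyyyyyyyyyyyyyyyy9999yy57777533322268777777778999yyyy
  50 444444444y33334445432223333333334555yyyyyyyyyyyyyyyyyyyyyyy7777yy57778633322278888877778999yyyy
  40 666666666y44544454432223334445545666yyyyyyyyyyyyyyyyyyyyyyy6666yy44588644422278888888889999yyyy
  30 566666666y44444444432223334445435666yyyyyyyyyyyyyyyyyyyyyyy6666yy45688744422268888888889999yyyy
  20 444456666y44444444432223344545445666yyyyyyyyyyyyyyyyyyyyyyy6666yy44588544422378888888889999yyyy
```

Dropped again: the gripper is empty, though tees 1 and 3 are still in place. I'll search for it.

Request:
{"op": "carry_out", "data": {"motion": [[-30,25,-40,0,0.4],[-30,25,-40,0,0.4],[-30,25,-40,0,0.4],[0,25,-40,0,0.4],[0,25,-40,0,0.4],[0,25,0,0,0.4],[0,0,0,0,0.4],[0,0,0,0,0.4],[0,0,0,0,0.4]]}}

```text
t: 49.6
eef_pos: [436.3, 109.6, 318.9]
tcp_rot: [3.141, 0.001, -0.105]
ft_force: [-0.2, -0.3, 0.0]
opening: 0.597
grip_force: 0.0
```

```bash
python3 - <<'E'
from h import *
c,st=wshot("x6");print(st["t"],st["eef_pos"],st["tcp_rot"])
rmap(c,18,list(range(64,-110,-8)),y0=150,y1=-300,sy=3) if 0 else None
im=rect(c,10,x0=-120,x1=66,y0=150,y1=-300);h=cv2.cvtColor(im,cv2.COLOR_RGB2HSV)
for x in range(64,-118,-7):
    s=""
    for k in range(0,450,3):
        H,S,V=h[66-x,k]; s+=("y" if 18<H<36 else "b" if 95<H<130 else "r" if (H<10 or H>170) else "o") if S>90 and V>40 else str(min(9,V//26))
    print(f"{x:4d}",s)
E
```

```text
49.6 [436.2626866  109.6374951  318.91325499] [ 3.14145299e+00  7.78071280e-04 -1.04555843e-01]
  64 bbbbb378763332233333322222222322222223222333334888533333333333333322333367763222bbbbbbbbbbbbbbbbbbbbb7985555797333444444444444444444444444444444444444
  57 999998888633336777775899yyyyyyyyyyyyyyyy999877789853677777899yyyyyyyyyy57998888888yyyyyyyyyyyyyy999999999999998333444444444444444444444444444444444444
  50 999998888633336777876899yyyyyyyyyyyyyyyy999888889864677887899yyyyyy788756999888888yyyyyyyyyyyyyy999999999999997333333344444444444444444444444444444444
  43 999999888633336778886999yyyyyyyyyyyyyyy99999988888646888988999yyyyy899866899888999yyyyyyyyyyyyyy999999999997776433333344444444444444443444444444434344
  36 999999888633336788886999yyyyyyyyyyyyyyy99998655555336788988999yyyyyy999757998888999yyyyyyyyyyyy9999877764212222334444444444444444444444444444444444444
  29 999999888633336788886999yyyyyyyyyyyyyyyy7776555555335788988999yyyyyy899757899888999yyyyyyyyyyyy9999977651244444444444444444444444444444444444444444444
  22 999999888633336788886899yyyyyyyyyyyyyyyy7766555555334588988999y
[... 2351 characters left out ...]
9999999999999999999999999999999999998444444444444444444444444444444444444444
 -90 777777777776444444444444444444444444444444444444444444444446777788888888888888888888888888888888888888888888887444444444444444444444444444444444444444
 -97 344444444444432222222222222222222222222222222222222222222223444444444444444444444444444444444444444444444444444444444444444444444444444444444444444444
-104 444444444444432222222222222222222222222222222222222222222223444444444444444444444444444444444444444444444444444444444444444444444444444444444444444444
-111 444444444444432222222222222222222222222222222222222222222223444444444444444444444444444444444444444444444444444444444444444444444444444444444444444444
```

It lies in the same place and the same lean as the earlier one. Both were knocked out of the grip because, at jig x≈+9, the far end hit the raised frame's side arm. I'll right it with the same high grip and then carry it along the row inside the frame.

Request:
{"op": "carry_out", "data": {"motion": [[0,0,30,-6.6,0.58],[32,-2.4,40,0,0.58],[31,-2.4,40,0,0.58],[31,-2.4,40,0,0.58],[0,0,39,0,0.58],[0,0,0,0,0.58],[0,0,0,0,0.58],[0,0,25,0,0.58],[0,0,25,0,0.58],[0,0,20,0,0.58],[0,0,10,0,0.58],[0,0,0,0,0.58]]}}

```text
t: 50.85
eef_pos: [528.8, 118.0, 53.2]
tcp_rot: [3.142, -0.001, 0.012]
ft_force: [0.4, -0.2, 0.0]
opening: 0.419
grip_force: 0.0
```

Request:
{"op": "carry_out", "data": {"motion": [[0,0,1,0,0.7],[0,0,0,0,0.8],[0,0,0,0,0.9],[0,0,0,0,1],[0,0,0,0,1],[0,0,0,0,1],[0,0,0,0,1],[0,0,0,0,1]]}}

```text
t: 51.65
eef_pos: [528.4, 117.8, 51.1]
tcp_rot: [3.142, 0.001, 0.011]
ft_force: [0.1, -0.6, -2.4]
opening: 0.104
grip_force: 29.9
```

Request:
{"op": "carry_out", "data": {"motion": [[0,0,1.5,0,1],[0,0,0.5,0,1],[0,0,0,0,1],[0,0,0,0,0.65],[0,0,0,0,0.65],[0,0,0,0,0.65],[0,0,5,0,0.65],[0,0,5,0,0.65],[0,0,5,0,0.65],[0,0,0,0,0.65]]}}

```text
t: 52.65
eef_pos: [528.2, 117.8, 33.4]
tcp_rot: [3.141, 0.001, 0.011]
ft_force: [0.5, -0.8, 0.0]
opening: 0.354
grip_force: 0.0
```

Request:
{"op": "carry_out", "data": {"motion": [[0,0,0,0,1],[0,0,0,0,1],[0,0,0,0,1],[0,0,0,0,1],[0,0,0,0,1]]}}

```text
t: 53.15
eef_pos: [528.7, 117.8, 34.6]
tcp_rot: [3.141, -0.0, 0.011]
ft_force: [-0.7, -0.6, 1.3]
opening: 0.104
grip_force: 30.0
```

Request:
{"op": "carry_out", "data": {"motion": [[0,0,-10,0,1],[0,0,-22,0,1],[0,0,-25,6.6,1],[-5,-15,0,0,1],[-5.4,-25,0,0,1],[0,-30,0,0,1],[0,-30,0,0,1],[0,-18,0,0,1],[0,-7,0,0,1],[0,0,0,0,1],[0,0,0,0,1],[0,0,0,0,1]]}}

```text
t: 54.35
eef_pos: [531.2, 242.2, 91.3]
tcp_rot: [3.141, 0.0, -0.105]
ft_force: [1.0, -0.4, -2.2]
opening: 0.105
grip_force: 30.0
```

```bash
python3 - <<'E'
from h import *
c,st=wshot("x7");p=st["eef_pos"];d=p[:2]-O;print(p,st["tcp_rot"],st["opening"],"jig",d@e,d@n)
rmap(c,18,[58,50,40,30,20],y0=150,y1=-40)
rmap(c,75,[58,50,46,44,42,40,38,30,20,0],y0=150,y1=-40)
E
```

```text
[531.19799934 242.18454366  91.29918993] [ 3.14125381e+00  3.15175728e-04 -1.04647859e-01] 0.10454242760227575 jig -14.98426548431247 54.92597945193549
    y from 150 step -2
  58 444444444y33333333222223333333324444yyyyyyyyyyyyyyyyyyyyyyy9998yy5777743331113777777777888yyyyy
  50 444444444y33334444322223333333334444yyyyyyyyyyyyyyyyyyyyyyy9999yy5777763332223788887777899yyyyy
  40 555555555y44444444322223333444434544444444444444444457888888888yy3444444442223788887888999yyyyy
  30 555555555y44444444322223334444434544444444444444444447777888888yy2344444442222447887888999yyyyy
  20 444455555y44444444322223334444435544444444444444444433356677765yy2444444442222444787888999yyyyy
    y from 150 step -2
  58 32566544444333333332223333222222222233333567677777777777777764555322212677655567666666666666666
  50 115555555544444444433344442223333332444yyyyyyyyyyyyyyyyy9999y5777433223888877788yyyyyyyyyyyyyyy
  46 115555555555655555544444442223334443455yyyyyyyyyyyyyyyyy5567y6766444223888888899yyyyyyyyyyyyyyy
  44 114555555555555555544444442223334443454444444433333588888887y3444444223888888899yyyyyyyyyyyyyyy
  42 125665655556555555544444442223334443554444444444444478888887y3444444223888888899yyyyyyyyyyyyyyy
  40 114555555555555555544444442223334443554444444444444477888887y3444444213778888899yyyyyyyyyyyyyyy
  38 112111111155555555544444442223334443554444444444444477788887y3444444222468888899yyyyyyyyyyyyyyy
  30 111011111144445555544444442223334443454444444444444466788886y3444444212448878899yyyyyyyyyyyyyyy
  20 111011111144445555544444442223334443454444444444444334455775y3444444222458888899yyyyyyyyyyyyyyy
   0 2145rrrrrrr5555555y44444442223334443454444444444444333688887y3444443222458888899yyyyyyyyyyyyyyy
```

Request:
{"op": "carry_out", "data": {"motion": [[0,-0.8,25,0,1],[0,0,20,0,1],[0,0,8,0,1],[0,0,3,0,1],[0,0,1,0,1],[0,0,0,0,1],[0,0,0,0,1]]}}

```text
t: 55.1
eef_pos: [531.7, 244.1, 35.1]
tcp_rot: [-3.141, -0.001, -0.104]
ft_force: [-0.6, 0.0, -2.4]
opening: 0.101
grip_force: 30.0
```

Request:
{"op": "carry_out", "data": {"motion": [[0,0,0.6,0,1],[3,0,0,0,1],[4,0,0,0,1],[4,0,0,0,1],[1.5,0,0,0,1],[0,0,0,0,1],[0,0,0,0,1]]}}

```text
t: 55.8
eef_pos: [543.5, 242.8, 34.5]
tcp_rot: [-3.142, -0.0, -0.104]
ft_force: [-4.6, -0.4, 6.2]
opening: 0.101
grip_force: 30.0
```

Request:
{"op": "carry_out", "data": {"motion": [[1,0,0,0,1],[1,0,0,0,1],[1,0,0,0,1],[0,0,0,0,1],[0,0,0,0,1]]}}

```text
t: 56.3
eef_pos: [546.2, 242.5, 34.5]
tcp_rot: [3.142, 0.001, -0.104]
ft_force: [-5.9, 1.1, 6.8]
opening: 0.103
grip_force: 30.0
```

Request:
{"op": "carry_out", "data": {"motion": [[1,0,0,0,1],[0,0,0,0,1],[0,0,0,0,1]]}}

```text
t: 56.6
eef_pos: [546.2, 242.5, 34.6]
tcp_rot: [3.141, 0.002, -0.104]
ft_force: [-10.3, 2.3, 9.6]
opening: 0.102
grip_force: 30.0
```

Contact with the fence at 546.2. One more light push, then release, lift and check the row.

Request:
{"op": "carry_out", "data": {"motion": [[1,0,0,0,1],[0,0,0,0,1],[0,0,0,0,0.68],[0,0,0,0,0.68],[0,0,0,0,0.68],[0,0,0,0,0.68],[-2,0,-12,0,0.68],[0,0,-40,0,0.68],[-25,0,-45,0,0.5],[-25,0,-45,0,0.5],[-25,0,-45,0,0.5],[0,0,0,0,0.5]]}}

```text
t: 57.8
eef_pos: [473.6, 250.8, 223.1]
tcp_rot: [-3.138, -0.008, -0.103]
ft_force: [0.4, -0.4, 0.5]
opening: 0.493
grip_force: 0.0
```

Request:
{"op": "carry_out", "data": {"motion": [[0,0,0,0,0.5],[0,0,0,0,0.5]]}}

```text
t: 58.0
eef_pos: [474.2, 249.7, 216.2]
tcp_rot: [3.141, 0.001, -0.104]
ft_force: [-0.8, -0.4, -0.2]
opening: 0.501
grip_force: 0.0
```

```bash
python3 - <<'E'
from h import *
c,st=wshot("x8");print(st["t"],st["eef_pos"],st["tcp_rot"])
rmap(c,18,[66,62,58,50,40,20,0,-20,-40,-50,-56,-58,-59,-60,-61,-62,-65,-75],y0=150,y1=-40,sy=1)
E
```

```text
58.0 [474.23990627 249.71214635 216.18298476] [ 3.14099632e+00  8.95988112e-04 -1.03985104e-01]
    y from 150 step -1
  66 bbbbbbbbbbbbbbbbbbbbbbbbbbbbbb5666666665bbbbbbbbbbbbbbbbbbbbbbbbbbbbbbbbbbbbbbbbbbbbbbbbbb5566666666bbbbbbbbbbbbbbbbbbbbbbbbbbbbbbbbbbbbbbbbbbbbbbbbbbbbb566666666bbbbbbbbbbbbbbbbbbbbbbbbbbbb
  62 22bbbbbbbbbbbbbbbbbbbbbbbbb2245677777776532222bbb222bbbbbb222bbbbbbbbbbbbbbbb2bbbb2bbbb2235777777877542bbbbbbbbbbbbbbbbbbbbbbbbbbbbbbbbbbbbbbbbbbbbbb1235677777776542bbbbbbbbbbbbbbbbbbbbbbbbb
  58 8888888765444445666666666666667888888887643345666666666677666667888888876666777777654333456788888887776677777677776677788888888yyy5677777766433333222123578888888876666666666677777777yyyyyyyy
  50 44444444444444444yy33333445445788888887754334566777777777777666788888888y76777777654333345678888888777777777777777777888999998yyyy567777777654333332222357888888887777777777778889888yyyyyyyyy
  40 6666666666666666yyy54544444444444455677754334566677777888888877789999999y778888888765554557888888887777777778888888888999999999yyy778888888765444443222357888888887778888888889999999yyyyyyyyy
 
[... 1846 characters left out ...]
yyyyyyyyyyyy44444444444yyyyyyyyyyyyyyyy999999999yyyyyyyyyyyyyyyyyyyyyyyyy557888888888yyyyyyyyy999999999yyyyyyyyy
 -62 5555555555555555yyyyyyyyyyyyyy44444444433yyyyyyyyyyyyyyyyyyyyyy55555555yyyyyyyyyyyyyyyyyyy54444444444yyyyyyyyyyyyyyyy999999999yyyyyyyyyyyyyyyyyyyyyyyyyy67888888888yyyyyyyyy999999999yyyyyyyyy
 -65 5555555555555555yyyyyyyyyyyyyyyyyyyyyyyyyyyyyyyyyyyyyyyyyyyyyyy55555555yyyyyyyyyyyyyyyyyyyyyyyyyyyyyyyyyyyyyyyyyyyyyy999999999yyyyyyyyyyyyyyyyyyyyyyyyyyyyyyyyyyyyyyyyyyyyyy999999999yyyyyyyyy
 -75 5555555555555555yyyyyyyyyyyyyyyyyyyyyyyyyyyyyyyyyyyyyyyyyyyyyyy55555555yyyyyyyyyyyyyyyyyyyyyyyyyyyyyyyyyyyyyyyyyyyyyy9999999999yyyyyyyyyyyyyyyyyyyyyyyyyyyyyyyyyyyyyyyyyyyyy999999999yyyyyyyyy
```

The row is good: all three near ends are at x≈−59.5 (flush), straight, and within about 2.5 mm of the mark lines. Next I'll locate the raised handle to bring the frame down.

Request:
{"op": "carry_out", "data": {"motion": [[0,0,-40,0,0.58],[0,0,-40,0,0.58],[34,19,-35,0,0.58],[34,19,0,0,0.58],[34,18,0,0,0.58],[0,0,0,0,0.58],[0,0,0,0,0.58],[0,0,0,0,0.58]]}}

```text
t: 58.85
eef_pos: [568.0, 185.0, 329.3]
tcp_rot: [3.141, 0.002, -0.104]
ft_force: [-0.2, 0.0, -1.2]
opening: 0.42
grip_force: 0.0
```

```bash
python3 - <<'E'
from h import *
c,st=wshot("x9");d=st["eef_pos"][:2]-O;print(st["t"],st["eef_pos"],d@e,d@n)
amap(c,150,360,60,180,3,4)
for th in (1.5,1.6,1.7,1.8):
    a=th+.142;x=72-106*np.cos(a);z=65+106*np.sin(a);print(th,x.round(),z.round(),proj(c,jw(x,0,z),c).round(),"crossbar",proj(c,jw(72-55*np.cos(th-.055),0,65+55*np.sin(th-.055)),c).round())
E
```

```text
58.85 [568.01388473 185.00098758 329.32886238] 27.568467245339658 1.872703482347307
 60 4444444444444444444444444444444444443333333333344444444444444444444444
 64 4444444444444444444444444444444444444333333333444444444444444444444444
 68 4444444222234444444444444444444444444444434444444444444444444444444444
 72 4444433222223444444444444444444444444444444444444444444444444444444444
 76 4432222222222244444444444444444444444444444444444444444444444444444444
 80 2222222222222234444444444444444444444444444444444444444444444444444444
 84 2222222222222223444444444444444444444444444444444444444444444444444444
 88 2222222222222222334443333444333444333444444444444444444444444444444444
 92 2222222222222222222222222222222222222344444444444444444444444444444444
 96 2222222222222222222222222222222222222233333333333333444444444444444444
100 2222222222222222111111211122112112111111111111111111244444444444444444
104 2222222222222222111111222222212221221212121111111111144444444444444444
108 2222222222222222111111111111112222222112222222221111344444444444444444
112 2222222222222222111122222222222222233
[... 727 characters left out ...]
466555554789899y67679988999yyyyyyyyyy999yyyyyyyyyy999999
156 99877555632445566555554889999y996799899999yyyyyyyyy999yyyyyyyyyy998779
160 77777555533455567655554789999y996899899999yyyyyyyyy999yyyyyyyyyy999764
164 56776555532445567655554789999y996799899999yyyyyyyyy999yyyyyyyyy9998751
168 55676555532445567655554589999999679989999yyyyyyyyyy999yyyyyyyyy9998751
172 55576655542445557655554589999999689989999yyyyyyyyyy999yyyyyyyyy9999751
176 55777656543445567655554489999999689989999yyyyyyyyyy999yyyyyyyyy9987741
1.5 80.0 171.0 [251. 135.] crossbar [251. 145.]
1.6 90.0 169.0 [251. 124.] crossbar [251. 140.]
1.7 100.0 167.0 [251. 113.] crossbar [251. 136.]
1.8 110.0 164.0 [251. 103.] crossbar [251. 131.]
```

The handle bar is at v≈104, which puts θ≈1.8 at the stop, so the handle is at jig (110, 0, 164).

Request:
{"op": "carry_out", "data": {"motion": [[41,1,0,-8.2,0.58],[0,0,0,-8.2,0.58],[0,0,0,-8.2,0.58],[0,0,0,-8.2,0.58],[0,0,0,-8.2,0.58],[0,0,0,-8.2,0.58],[0,0,0,-8.2,0.58],[0,0,0,-8.2,0.58],[0,0,0,-8.2,0.58],[0,0,0,-8.2,0.58],[0,0,0,-8,0.58],[0,41,0,0,0.58]]}}

```text
t: 60.1
eef_pos: [647.1, 176.9, 331.9]
tcp_rot: [-3.141, -0.0, 1.475]
ft_force: [1.2, -0.3, 0.6]
opening: 0.422
grip_force: 0.0
```

Request:
{"op": "carry_out", "data": {"motion": [[0,0,30,0,0.58],[0,0,30,0,0.58],[0,0,30,0,0.58],[0,0,0,0,0.58],[0,0,0,0,0.58]]}}

```text
t: 60.6
eef_pos: [649.8, 175.8, 241.2]
tcp_rot: [3.141, 0.0, 1.468]
ft_force: [1.0, 0.4, 0.5]
opening: 0.422
grip_force: 0.0
```

Request:
{"op": "carry_out", "data": {"motion": [[0,0,30,0,0.58],[0,0,30,0,0.58],[0,0,18,0,0.58],[0,0,11,0,0.58],[0,0,0,0,0.58],[0,0,0,0,1],[0,0,0,0,1],[0,0,0,0,1],[0,0,0,0,1],[0,0,0,0,1],[0,0,0,0,1]]}}

```text
t: 61.7
eef_pos: [650.4, 175.2, 152.0]
tcp_rot: [3.14, -0.0, 1.467]
ft_force: [0.7, 0.1, 4.7]
opening: 0.117
grip_force: 30.0
```

Request:
{"op": "carry_out", "data": {"motion": [[0,-15.2,-4.6,0,1],[0,-15.7,-2.3,0,1],[0,-15.9,0,0,1],[0,-15.7,2.5,0,1],[0,-15.2,4.7,0,1],[0,-14.3,7,0,1],[0,-13.1,9,0,1],[0,-11.6,10.9,0,1],[0,0,0,0,1]]}}

```text
t: 62.6
eef_pos: [532.9, 188.0, 123.2]
tcp_rot: [-3.141, -0.001, 1.467]
ft_force: [1.1, 6.0, -5.5]
opening: 0.117
grip_force: 30.0
```

Request:
{"op": "carry_out", "data": {"motion": [[0,-5,0,0,1],[0,-4.8,0,0,1]]}}

```text
t: 62.8
eef_pos: [532.0, 188.2, 123.3]
tcp_rot: [3.124, -0.003, 1.467]
ft_force: [57.8, -8.7, -52.1]
opening: 0.12
grip_force: 30.0
```

My last call moved x without the matching drop. I'll add the descent now to relieve the load.

Request:
{"op": "carry_out", "data": {"motion": [[0,0,6.5,0,1],[0,0,6,0,1],[0,0,0,0,1]]}}

```text
t: 63.1
eef_pos: [523.5, 188.8, 110.8]
tcp_rot: [-3.14, -0.0, 1.467]
ft_force: [0.8, 5.1, -5.6]
opening: 0.114
grip_force: 30.0
```

Relieved. I'll carry on along the arc, with x and z together.

Request:
{"op": "carry_out", "data": {"motion": [[0,-3.9,6.9,0,1],[0,-3.9,6.9,0,1],[0,-2.9,7.4,0,1],[0,-2.8,7.4,0,1],[0,-1.8,7.8,0,1],[0,-1.6,7.8,0,1],[0,0,0,0,1]]}}

```text
t: 63.8
eef_pos: [508.3, 190.3, 66.8]
tcp_rot: [3.139, -0.001, 1.467]
ft_force: [8.1, 4.4, -5.9]
opening: 0.117
grip_force: 30.0
```

Request:
{"op": "carry_out", "data": {"motion": [[0,0,1.5,0,1],[0,0,1,0,1],[0,0,0,0,1],[0,0,0,0,1]]}}

```text
t: 64.2
eef_pos: [508.4, 190.3, 66.5]
tcp_rot: [3.138, -0.001, 1.467]
ft_force: [-0.3, 2.7, 22.7]
opening: 0.118
grip_force: 30.0
```

The frame is firmly home: it resists 22 N with no movement. Release and lift clear.

Request:
{"op": "carry_out", "data": {"motion": [[0,0,-1.5,0,1],[0,0,0,0,0.6],[0,0,0,0,0.6],[0,0,0,0,0.6],[0,0,0,0,0.6],[0,0,-15,0,0.6],[0,0,-35,0,0.6],[0,0,-45,0,0.6],[0,0,-45,0,0.6],[0,-20,-45,0,0.6],[0,-30,-45,0,0.5],[0,-30,0,0,0.5]]}}

```text
t: 65.4
eef_pos: [430.5, 198.4, 297.5]
tcp_rot: [3.135, -0.003, 1.467]
ft_force: [0.7, 0.0, 0.1]
opening: 0.485
grip_force: 0.0
```

Request:
{"op": "carry_out", "data": {"motion": [[0,0,0,8.2,0],[0,0,0,8.2,0],[0,0,0,8.2,0],[0,0,0,8.2,0],[0,0,0,8.2,0],[0,0,0,8.2,0],[0,0,0,8.2,0],[0,0,0,8.2,0],[0,0,0,8.2,0],[0,0,0,8.2,0],[0,0,0,8,0],[0,0,0,0,0]]}}

```text
t: 66.6
eef_pos: [429.8, 198.0, 292.8]
tcp_rot: [3.141, 0.001, -0.106]
ft_force: [1.3, 0.2, -0.4]
opening: 0.999
grip_force: 0.0
```

```bash
python3 - <<'E'
from h import *
c,st=wshot("y1");d=st["eef_pos"][:2]-O;print(st["t"],st["eef_pos"],st["tcp_rot"],d@e,d@n)
rmap(c,18,[50,44,-10,-20,-50,-56,-58,-60,-62,-65],y0=150,y1=-40,sy=1)
print("handle/bar columns at y=28 (between tees), by row")
for th in (0,.04,.1): 
    a=th+.142;print(th,"handle",proj(c,jw(72-106*np.cos(a),28,65+106*np.sin(a)),c).round(1),"bar",proj(c,jw(72-55*np.cos(th-.055),28,65+55*np.sin(th-.055)),c).round(1))
u=int(proj(c,jw(-33,28,80),c)[0]);h=cv2.cvtColor(c["color"],cv2.COLOR_RGB2HSV)
for v in range(60,150): print(v,*h[v,u],end=" | ")
E
```

```text
66.6 [429.75014141 197.96267137 292.79503767] [ 3.14115942e+00  5.38596443e-04 -1.05952599e-01] -111.29407464595349 0.41261761783919676
    y from 150 step -1
  50 99999999999999999998888888888888888875433333456777778888888887778999999999888888887666788888888764445677778888888888888999999999yy88888888887665556788888888877777778888888888999999999yyyyyyy
  44 99999999999999999988888888888888888875433333456777778888888887778999999999888888888767788888888764345677777888888888888999999999yy88888888876655556788888888877777778888888888899999999yyyyyyy
 -10 44444555666666666655554444444444444443222222233333334445555544444556666665555555555443322122222222245677777777777777778899999999yy8888888888765555677888888888777778888888888999998776yyyyyyyy
 -20 6666666666666666665554555544444445444322222223333344444555554444456666666555555555544322111111111222333444444444555544555666666yyyy555555666555555567888888877544444556666666666666666yyyyyyyy
 -50 6666666666666666665555444554444444444322222223333333444444444444455666666555555555554444445554443334567777787765443333444454445yyyy443333344334334444455
[... 1892 characters left out ...]
6 18 46 56 | 107 24 44 58 | 108 27 49 57 | 109 11 35 59 | 110 18 42 61 | 111 17 40 58 | 112 23 55 56 | 113 18 48 53 | 114 25 50 66 | 115 30 50 82 | 116 26 37 96 | 117 26 41 99 | 118 28 34 97 | 119 26 38 100 | 120 33 32 97 | 121 24 42 97 | 122 28 40 102 | 123 24 41 99 | 124 26 44 99 | 125 21 47 103 | 126 23 50 103 | 127 25 46 106 | 128 26 39 112 | 129 27 38 121 | 130 20 50 122 | 131 21 106 139 | 132 20 162 164 | 133 21 188 176 | 134 21 194 181 | 135 22 193 182 | 136 21 196 182 | 137 21 200 180 | 138 21 197 181 | 139 21 198 180 | 140 21 198 180 | 141 21 201 179 | 142 21 201 178 | 143 21 195 182 | 144 21 197 181 | 145 21 179 178 | 146 22 121 173 | 147 24 63 165 | 148 32 26 164 | 149 41 26 168 |
```

The handle is centred at v≈109, matching θ≈0. The tees are unchanged and the arm is clear, so I'm handing in.

```bash
python3 -c "
from cell import env
print(env.job_done())"
```

```text
the job is handed in; nothing more can be done
None
```

The job is handed in: the three T-sections stand flush, straight and within about 3 mm of centre on marks 1–3, and the frame is fully down in its catches. On the way two sections were dropped (probably knocked against the raised frame) and recovered, one was re-placed after being knocked, and wrist force briefly hit about 78 N while lowering the frame.

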